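Load a solder reel on its bench stand

TASK

Load the big green solder reel on the blue reel stand: set it down gently on its rim between the two cheeks, then pass the red T-handled spindle through one cheek, the bore of the reel and the other cheek, from whichever side has room. Push the spindle fully home, so that its handle rests against the cheek and the reel hangs on it, and leave everything else on the bench where it is.

Things in the scene. Friction and masses are not known exactly. Their poses are not given: they have to be found in the camera images.
- stand: Blue steel reel stand screwed to the bench. Base 130 (x) x 100 (y) x 6 mm; origin at the centre of its underside, z up. Two upright cheeks 6 mm thick, inner faces 62 mm apart (y = +31, -31 mm), 44 mm wide in x (60 mm below 22 mm height), tops 70.5 mm above the bench, each with a 16 mm hole. A wire loop 46 mm high at the front edge (x = -58 mm). Symmetrical: the spindle may enter from either side.
- stand_axis (a point): Point on the axis of the cheeks' holes, midway between the cheeks, 56.5 mm above the bench, 50.5 mm above the base's flat top on which the reel is set down. Axes as the stand's: y along the holes' axis.
- cheek_left (a point): Centre of the hole on the outer face of the cheek at the stand's +y side (y = +37 mm).
- cheek_right (a point): Centre of the hole on the outer face of the cheek at the stand's -y side (y = -37 mm).
- reel: Full reel of solder, about 0.5 kg, on its rim, axis level along its own y. Two green twelve-sided flanges 84 mm across the flats, 87 mm over the corners, 4 mm thick, outer faces 56 mm apart; silver winding 68 mm in diameter between them; a 24 mm bore right through. It rests on one flat and does not roll by itself. Origin at the centre of its underside, z up.
- reel_center (a point): Centre of the reel's bore, 42 mm above the underside; axes as the reel's. On the stand's base it is 8.5 mm under the holes' centre, with 19.5 mm of flange above the cheeks. Centred within 4 mm, the bore still takes the spindle's tapered nose, which, pushed on with 5 to 12 N, lifts the reel 2.5 mm so that it hangs clear of the base.
- spindle: Spindle lying flat on the bench, about 0.16 kg: steel shank 14 mm in diameter and 118 mm long from the shoulder, along the body's +x; its last 25 mm taper to a 4 mm tip. At the other end a red T-handle bar 16 mm (x) x 56 mm (y) x 14 mm (z), x = -16 to 0 mm. Origin on the underside, below the shoulder; the shank's axis is 7 mm above it.
- spindle_shoulder (a point): On the shank's axis at the front face of the T-handle, which comes to rest on the cheek's outer face.
- spindle_nose (a point): Tip of the spindle's tapered nose, 118 mm from the shoulder.
- flask: Black drinking flask, 76 mm in diameter, 116 mm high, standing close beside one of the stand's cheeks, where it leaves no room to bring in the spindle. Origin at the centre of its underside.
- board: Brown component board 130 x 42 mm, 13 mm high with its parts, lying on the bench at the other side of the stand; there is room over it. Origin at the centre of its underside, long side along its x.
- cutters: Blue-handled cutters lying flat, 150 mm long, 14 mm high. Origin near the middle, on the bench.
- screwdriver: Green-handled screwdriver lying on the bench, 160 mm long along its x, 30 mm high at most.
- tin: Open steel tin of brass pins, 75 x 55 x 26 mm. Origin at the centre of its underside.
- small_reel: Small white reel standing on its flange, 54 mm in diameter, 46 mm high. Origin at the centre of its underside. Beyond it and the tin, fixed equipment stands along the far edge and the sides of the bench, with a fume hood 0.2 m up at the right rear: keep clear of it.
Things that resemble listed ones, but are neither listed nor needed, are in the scene too. What is shaped like the spindle but turquoise is not meant.

How it is judged:
By the outcome, as a careful person would: the job done as asked, in the order asked, and still so for the second after the job is handed in, with the robot touching nothing.
It also fails if it takes over 72 s, if anything falls off the work surface, if the arm or the gripper's body presses on something with over 40 N, if the wrist force passes 120 N, or if a joint passes its speed limit or range.

ROBOT

A 6-joint arm with a two-finger parallel gripper is mounted at the origin on the work surface. World frame = base frame: x ahead of the robot, y to its left, z up, the work surface at z = 0. Lengths are in m, angles in rad, forces in N, time in s.
With the tool pointing down it reaches from about 0.225 to 0.875 m from the base axis. Payload 3.4 kg.
Tool frame: the origin (TCP) lies at the very end of the fingers, on their centre line; the grasp point (between the pads) lies 19 mm behind it (grip_depth is the distance from the TCP to the grasp point, in m); x points along the fingers, z is the direction in which the jaws open and shut, and the axes are right-handed (so a half turn about x gives the same grasp; the last joint's range is limited). The gripper opens to 85 mm and grips with 20 to 120 N. Pads are 22 mm wide; open, the fingers measure 114 mm over their backs; the gripper's body (76 mm by 85 mm) begins 54 mm behind the grasp point. The pads swing forward as they close: fully open they stand 13 mm farther back than shut.
Start: joints at [-1.456, 0.276, 1.505, -0, 1.361, -0.121], TCP at [0.134, -0.559, 0.209] pointing down, gripper open.
Joint ranges: [-2.89, 2.89], [-0.75, 2.08], [0.22, 2.7], [-1.18, 4.32], [0.11, 2.71], [-2.7, 2.7]. Speed limits (rad/s): [2.57, 2.57, 3.14, 3.14, 3.14, 3.14].

INTERFACE

Orientations are given as a unit quaternion [w, x, y, z].
In Python, from rig import get_state, get_image, sign_off, grip_depth gives the robot as it stands. The module is installed in compiled form; this text tells all that it offers.
- The arm moves only by the tool arm_command, never from a script. Its argument "series" is a list of rows, each an object with "dp": the shift along the tool's x, y, z scaled (see below), a list of three; "angular": the turn, a rotation vector about the tool's x, y, z scaled (see below), a list of three; "gripper": the finger opening in mm, from 0 to 85.4. A call has exactly 8 rows; each row shifts and turns the pose as measured when the row begins, along the tool's axes as they then stand; what a row does not reach is not made up. The controller multiplies each number of a shift by 0.12 m and each number of a turn by 90 degrees. A row lasts 1/8 s, in which the tool goes at most 62.5 mm and 10.7 degrees, less where a joint would pass 70% of its speed; a pose out of reach is approached as far as the arm can. A call with a number of a shift or a turn outside -1 to 1 is refused whole. A call with a gripper value outside its range is refused whole. The fingers move at their own pace and stop on an object; "grip_force" is the grip in N (left out, the last holds). Time passes only in rows, so rows that do not move let the fingers close, or fill a call up. It gives the time, the measured TCP pose, the force and the opening at its end, in the units of the state.
- get_state(): the state, without advancing time (a new reading comes with each control period).
- get_image(name): name is "side" or "top"; returns a dict with "image" (480x640x3 uint8, blue, green, red), "depth" (480x640 float32, m along the optical axis (not along the pixel's ray), 0 where there is no reading), "mtx" (3x3 intrinsics, pixels), "k1" (the pictures are not rectified: a ray, as slopes to the right and down, at radius r is drawn at 1 + k1 r^2 times it, then the intrinsics apply), "view" (4x4, takes a point from world to camera coordinates). Camera axes: x right, y up, looking along -z (the intrinsics and any distortion apply to the point x, -y, -z); pixel columns grow to the right and rows downward; lengths in m; the calibration is good to about 2 mm. A picture is of the moment at which its call begins.
- sign_off(): hands the job in, once; it reports no verdict.
The state is a dict: "clock": time; "qpos": joint angles; "qd": joint speeds; "effort": joint torques, N m; "position": TCP position; "ee_rot": TCP orientation; "contact_force": force on the tool from outside, world axes, zero at the start; "moment": the same for the moment, N m; "width": finger opening in m.
Only numpy, scipy, OpenCV 4.12 (cv2) and the standard library are available. Lean on these libraries where they do the work, as an engineer would, in place of code of your own. Each camera call takes 0.05 s, during which the arm holds its last target. There are 200 camera calls.

## Working session

There is one attempt and no reset: what is moved stays moved. The work goes in short steps, Python scripts to look and compute and a tool call to move; the robot and the scene stay as the last step left them, time stands still between calls to the robot, and variables do not carry over. Pictures are saved under pics/ and viewed, about 8 in all and at most 12, crops included, and the job is handed in when it is done.

Besides the shell and the picture viewer there is one more tool, called after ">>>" in YAML: its name, and indented under it one key for each argument. arm_command: Moves the arm, as the interface text tells. Its arguments: {"type":"object","properties":{"series":{"type":"array","items":{"type":"object","properties":{"dp":{"type":"array","items":{"type":"number"}},"angular":{"type":"array","items":{"type":"number"}},"gripper":{"type":"number"}}}},"grip_force":{"type":"number"}},"required":["series"]}

```bash
mkdir -p pics
cat > h.py <<'E'
import numpy as np, cv2
from rig import get_state, get_image, sign_off, grip_depth
from scipy.spatial.transform import Rotation as R
def cloud(d):
    K=d["mtx"];H,W=d["depth"].shape
    v,u=np.mgrid[0:H,0:W].astype(float)
    xd=(u-K[0,2])/K[0,0]; yd=(v-K[1,2])/K[1,1]
    x,y=xd.copy(),yd.copy()
    for _ in range(15):
        s=1+d["k1"]*(x*x+y*y); x,y=xd/s,yd/s
    z=d["depth"]; P=np.stack([x*z,-y*z,-z,np.ones_like(z)],-1)
    W_=P@np.linalg.inv(d["view"]).T
    W_=W_[...,:3]; W_[z==0]=np.nan
    return W_
def rot(s=None):
    q=(s or get_state())["ee_rot"]; return R.from_quat([q[1],q[2],q[3],q[0]])
def proj(d,p):
    c=d["view"]@np.append(p,1); x,y=c[0]/-c[2],-c[1]/-c[2]; s=1+d["k1"]*(x*x+y*y)
    K=d["mtx"]; return K[0,0]*x*s+K[0,2],K[1,1]*y*s+K[1,2]
def save(name,n):
    d=get_image(name); cv2.imwrite(f"pics/{n}.png",d["image"]); np.save(f"pics/{n}.npy",cloud(d)); return d
E
python3 - <<'E'
from h import *
for n in("top","side"):
    d=save(n,n+"0"); print(n,d["k1"],d["mtx"].tolist(),np.linalg.inv(d["view"]).round(3).tolist())
s=get_state(); print(s, grip_depth if not callable(grip_depth) else grip_depth()); print(rot().as_matrix().round(3))
E
```

```text
top -0.1440030628447318 [[507.5120370977167, 0.0, 321.7009823877776], [0.0, 507.5120370977167, 239.58261143064956], [0.0, 0.0, 1.0]] [[-0.027, 0.989, -0.144, 0.251], [-1.0, -0.029, -0.008, 0.038], [-0.012, 0.144, 0.99, 1.237], [0.0, 0.0, 0.0, 1.0]]
side -0.04780486896751897 [[441.25511756919934, 0.0, 317.3603849134166], [0.0, 441.25511756919934, 239.9291427294793], [0.0, 0.0, 1.0]] [[-0.998, 0.057, -0.031, 0.387], [-0.064, -0.79, 0.61, 0.741], [0.01, 0.611, 0.792, 0.939], [0.0, 0.0, 0.0, 1.0]]
{'clock': 0.1, 'qpos': array([-1.45600213e+00,  2.76508183e-01,  1.50598258e+00,  8.31655507e-06,
        1.36070489e+00, -1.21024877e-01]), 'qd': array([-0.00107583, -0.00150657, -0.0021581 , -0.00065721, -0.00045083,
        0.00034266]), 'effort': array([ 1.15480601e-03, -4.17701232e+01, -2.46405083e+01, -2.63591046e-04,
        5.76964550e-03, -2.75922943e-06]), 'position': array([ 0.13426925, -0.5585921 ,  0.20814923]), 'ee_rot': array([ 0.5549486 ,  0.43811447,  0.55574352, -0.43730642]), 'contact_force': array([ 0.24679276,  0.68037706, -0.06585748]), 'moment': array([ 0.01489092, -0.08300257,  0.02184451]), 'width': 0.08511457767631857} 0.0187
[[-0.     0.972  0.234]
 [ 0.002  0.234 -0.972]
 [-1.     0.    -0.002]]
```

View pics/top0.png

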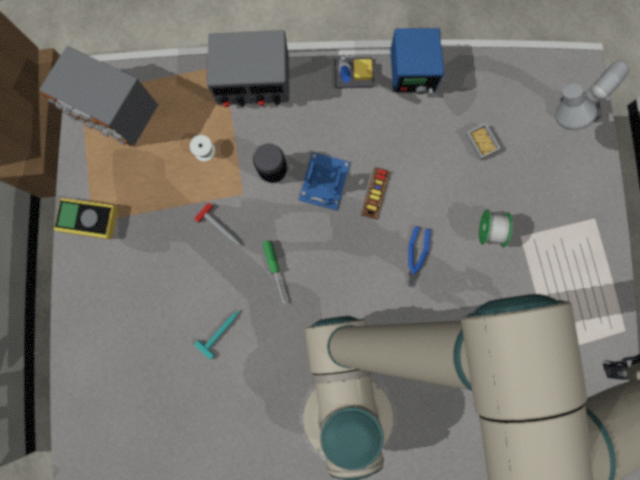

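View pics/side0.png

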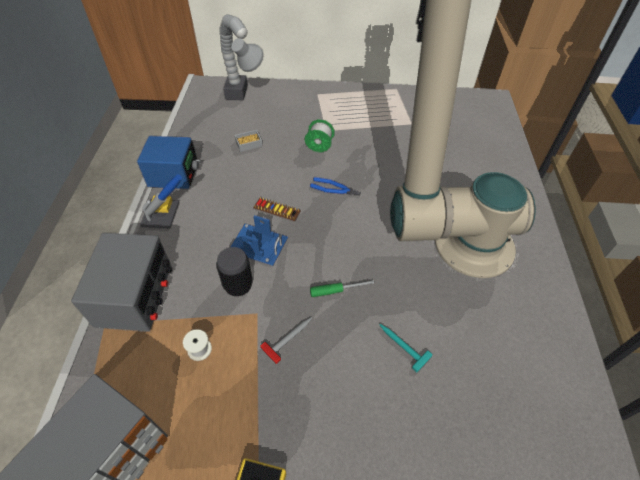

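The top view shows the stand at (325,180), with the flask to its left (270,163) and the board to its right (375,193). The reel is at (495,228). The red spindle has its handle at (205,213) and its tip near (241,243). The spindle will have to enter from the board (-y) side.

```bash
cat > m.py <<'E'
from h import *
def box(n,name,u0,u1,v0,v1,cond):
    P=np.load(f"pics/{n}.npy")[v0:v1,u0:u1].reshape(-1,3); I=cv2.imread(f"pics/{n}.png")[v0:v1,u0:u1].reshape(-1,3).astype(int)
    m=cond(P,I)&np.isfinite(P[:,0]); P=P[m]
    (c,sz,a)=cv2.minAreaRect((P[:,:2]*1000).astype(np.float32))
    print(n,name,len(P),"rect",np.round(c,1),np.round(sz,1),round(a,1),"z pct",np.round(np.percentile(P[:,2],[2,50,98])*1000,1)); return P
if __name__=="__main__":
    hi=lambda t:(lambda P,I:P[:,2]>t)
    gr=lambda P,I:(I[:,1]>I[:,2]+25)&(I[:,1]>I[:,0]+15)&(P[:,2]>.01)
    rd=lambda P,I:(I[:,2]>I[:,1]+50)&(I[:,2]>I[:,0]+50)
    bl=lambda P,I:(I[:,0]>I[:,2]+30)
    box("top0","reel",470,520,200,255,hi(.03)); box("top0","reelgreen",470,520,200,255,gr)
    box("top0","reeltop",470,520,200,255,hi(.075))
    box("top0","handle",190,222,200,225,rd)
    box("top0","spindle",190,250,200,250,hi(.006))
    box("top0","standbase",295,356,145,215,lambda P,I:bl(P,I)&(P[:,2]<.012))
    box("top0","standtop",295,356,145,215,lambda P,I:bl(P,I)&(P[:,2]>.06))
    box("top0","board",358,392,160,220,hi(.006))
    box("top0","flask",250,292,140,185,hi(.1))
    box("side0","reel",300,342,115,158,hi(.03)); box("side0","reeltop",300,342,115,158,hi(.075))
    box("side0","standtop",225,295,205,270,lambda P,I:bl(P,I)&(P[:,2]>.06))
    box("side0","standbase",225,295,205,270,lambda P,I:bl(P,I)&(P[:,2]<.012))
    box("side0","handle",255,285,335,365,rd)
    box("side0","spindle",255,320,310,365,hi(.006))
E
python3 m.py
python3 - <<'E'
import cv2
a=cv2.imread('pics/top0.png')
A=cv2.resize(a[140:220,240:400],None,fx=4,fy=4,interpolation=cv2.INTER_CUBIC)[:, :640]
b=cv2.imread('pics/side0.png')
B=cv2.resize(b[200:300,210:310],None,fx=3,fy=3); C=cv2.resize(a[195:255,465:525],None,fx=5,fy=5)
import numpy as np
cv2.imwrite('pics/crop1.png',np.vstack([A[:300],np.hstack([B,C,np.zeros((300,40,3),'uint8')])]))
E
```

```text
top0 reel 860 rect [ 440.5 -369.6] [59.3 83.5] 81.0 z pct [32.4 70.1 84.9]
top0 reelgreen 399 rect [ 440.7 -369.3] [58.4 82.7] 81.1 z pct [15.1 58.4 86.6]
top0 reeltop 236 rect [ 440.5 -369.1] [58.3 60.7] 80.8 z pct [75.  77.8 86.7]
top0 handle 136 rect [507.3 341.3] [17.6 53.2] 48.7 z pct [ 5.7 13.4 17.5]
top0 spindle 402 rect [475.6 300.1] [126.9 121. ] 89.7 z pct [ 6.3 12.6 17.6]
top0 standbase 1673 rect [579.6  37.9] [100.  130.5] 73.3 z pct [ 0.8  6.2 10.9]
top0 standtop 109 rect [580.3  38.5] [74.7 45.5] 72.5 z pct [62.2 70.8 73.5]
top0 board 361 rect [555.8 -85.3] [ 76.1 150.5] 83.2 z pct [ 6.1  9.7 17.6]
top0 flask 679 rect [609.2 165.3] [67.5 65.5] 44.2 z pct [102.5 115.4 120.1]
side0 reel 582 rect [ 441.3 -364.2] [64.8 82.7] 80.7 z pct [30.8 63.5 82.9]
side0 reeltop 84 rect [ 443.1 -364.1] [64.6 42.3] 78.8 z pct [75.1 78.8 85.5]
side0 standtop 133 rect [589.5  72.1] [141.6  44.1] 73.0 z pct [60.7 69.  74.4]
side0 standbase 955 rect [567.4   1.5] [187.2 130.8] 72.6 z pct [ 1.7  6.3 10.5]
side0 handle 188 rect [508.5 347.3] [15.9 57. ] 47.5 z pct [ 6.5 13.5 17.3]
side0 spindle 466 rect [463.6 314.6] [136.2  55.9] 35.9 z pct [ 6.8 13.1 16.9]
```

View pics/crop1.png

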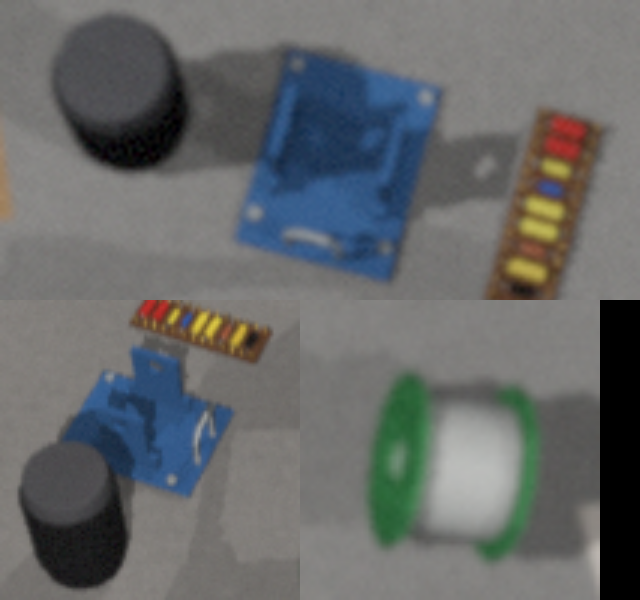

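```bash
cat > plan.py <<'E'
# usage: plan.py x y z(mm) psi(deg) [n rows]
import sys
from h import *
from scipy.spatial.transform import Slerp
def psi_R(p):
    p=np.radians(p); z=np.array([np.cos(p),np.sin(p),0]); x=np.array([0,0,-1.]); return R.from_matrix(np.c_[x,np.cross(z,x),z])
s=get_state(); r=rot(s); M=r.as_matrix(); P=s["position"]*1000; psi0=np.degrees(np.arctan2(M[1,2],M[0,2]))
print("t",round(s["clock"],2),"pos",P.round(1),"psi",psi0.round(2),"tilt x",M[:,0].round(3),"w",round(s["width"]*1000,1),"F",s["contact_force"].round(1),"q",s["qpos"].round(2))
if len(sys.argv)>4:
    x,y,z,p=map(float,sys.argv[1:5]); n=int(sys.argv[5]) if len(sys.argv)>5 else 1
    T=np.array([x,y,z]); d=p-psi0
    cur=r; e0=psi_R(psi0).inv()*r   # tilt error
    for i in range(n):
        nx=psi_R(psi0+d*(i+1)/n)
        dp=cur.inv().apply((T-P)/n)/120; a=np.degrees((cur.inv()*nx).as_rotvec())/90; cur=nx
        print("dp",dp.round(3).tolist(),"ang",a.round(3).tolist())
E
python3 plan.py 440 -368 160 -99 7
```

```text
t 0.1 pos [ 134.3 -558.6  208.1] psi -76.49 tilt x [-0.     0.002 -1.   ] w 85.1 F [ 0.2  0.7 -0.1] q [-1.46  0.28  1.51  0.    1.36 -0.12]
dp [0.058, 0.407, -0.135] ang [0.036, -0.001, -0.0]
dp [0.057, 0.399, -0.158] ang [0.036, 0.0, 0.0]
dp [0.057, 0.389, -0.18] ang [0.036, 0.0, 0.0]
dp [0.057, 0.378, -0.202] ang [0.036, 0.0, 0.0]
dp [0.057, 0.367, -0.223] ang [0.036, 0.0, 0.0]
dp [0.057, 0.353, -0.243] ang [0.036, 0.0, 0.0]
dp [0.057, 0.339, -0.262] ang [0.036, 0.0, 0.0]
```

>>> arm_command:
  series:
    - {"dp": [0.057,0.407,-0.135],"angular": [0.036,0,0],"gripper": 85}
    - {"dp": [0.057,0.4,-0.158],"angular": [0.036,0,0],"gripper": 85}
    - {"dp": [0.057,0.39,-0.18],"angular": [0.036,0,0],"gripper": 85}
    - {"dp": [0.057,0.378,-0.2],"angular": [0.036,0,0],"gripper": 85}
    - {"dp": [0.057,0.367,-0.223],"angular": [0.036,0,0],"gripper": 85}
    - {"dp": [0.057,0.353,-0.243],"angular": [0.036,0,0],"gripper": 85}
    - {"dp": [0.057,0.34,-0.262],"angular": [0.036,0,0],"gripper": 85}
    - {"dp": [0,0,0],"angular": [0,0,0],"gripper": 85}
  grip_force: 60

```text
clock: 1.1
position: [0.4495, -0.3651, 0.1549]
ee_rot: [0.452, 0.543, 0.456, -0.542]
contact_force: [-0.9, -1.5, 0.2]
width: 0.0853
```

```bash
python3 plan.py 440.5 -368 105 -99 1
python3 - <<'E'
from h import *
d=save("side","side1"); t=save("top","top1")
import m
m.box("side1","reel",300,342,115,158,lambda P,I:(P[:,2]>.03)&(P[:,2]<.088)&(I[:,1]>I[:,2]+25))
m.box("top1","stand",295,356,145,215,lambda P,I:(I[:,0]>I[:,2]+30)&(P[:,2]<.012))
A=cv2.resize(d["image"][60:220,220:430],None,fx=3.5,fy=3.5)
cv2.imwrite("pics/c2.png",A)
E
```

```text
t 1.1 pos [ 449.5 -365.1  154.9] psi -100.14 tilt x [-0.003  0.005 -1.   ] w 85.3 F [-0.9 -1.5  0.2] q [-0.8   0.32  1.58  0.    1.25  0.94]
dp [0.416, -0.068, 0.039] ang [-0.013, -0.003, 0.002]
side1 reel 419 rect [ 441.7 -364.8] [63.4 83.4] 80.5 z pct [31.8 59.4 82.7]
top1 stand 1678 rect [579.7  37.6] [100.  131.7] 73.1 z pct [ 1.1  6.1 10.9]
```

View pics/c2.png

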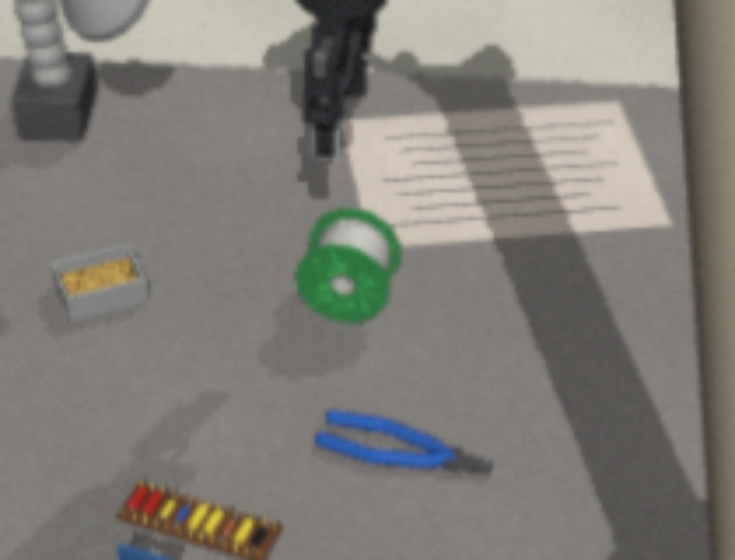

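The reel sits directly below the open gripper (crop: gripper at (320,130), reel at (345,270)), with nothing in between. Next I centre over it and descend.

>>> arm_command:
  series:
    - {"dp": [0.1,-0.068,0.03],"angular": [-0.013,-0.003,0.002],"gripper": 85}
    - {"dp": [0.2,0,0],"angular": [0,0,0],"gripper": 85}
    - {"dp": [0.1,0,0],"angular": [0,0,0],"gripper": 85}
    - {"dp": [0.02,0,0],"angular": [0,0,0],"gripper": 85}
    - {"dp": [0,0,0],"angular": [0,0,0],"gripper": 85}
    - {"dp": [0,0,0],"angular": [0,0,0],"gripper": 85}
    - {"dp": [0,0,0],"angular": [0,0,0],"gripper": 85}
    - {"dp": [0,0,0],"angular": [0,0,0],"gripper": 85}

```text
clock: 2.2
position: [0.4348, -0.375, 0.1071]
ee_rot: [-0.46, -0.538, -0.455, 0.541]
contact_force: [-0.0, 0.3, -0.8]
width: 0.0853
```

```bash
python3 plan.py 441 -367 66 -99 1
```

```text
t 2.2 pos [ 434.8 -375.   107.1] psi -99.38 tilt x [ 0.    -0.008 -1.   ] w 85.3 F [-0.   0.3 -0.8] q [-0.83  0.35  1.67 -0.01  1.12  0.91]
dp [0.342, 0.04, -0.077] ang [-0.004, 0.005, -0.001]
```

>>> arm_command:
  series:
    - {"dp": [0.09,0.04,-0.077],"angular": [-0.004,0.005,0],"gripper": 85}
    - {"dp": [0.08,0,0],"angular": [0,0,0],"gripper": 85}
    - {"dp": [0.08,0,0],"angular": [0,0,0],"gripper": 85}
    - {"dp": [0.06,0,0],"angular": [0,0,0],"gripper": 85}
    - {"dp": [0.02,0,0],"angular": [0,0,0],"gripper": 85}
    - {"dp": [0,0,0],"angular": [0,0,0],"gripper": 85}
    - {"dp": [0,0,0],"angular": [0,0,0],"gripper": 85}
    - {"dp": [0,0,0],"angular": [0,0,0],"gripper": 85}

```text
clock: 3.2
position: [0.4415, -0.3658, 0.0642]
ee_rot: [0.459, 0.538, 0.459, -0.537]
contact_force: [-0.5, -0.0, -0.1]
width: 0.085
```

```bash
python3 plan.py 441 -367 66 -99 1
python3 - <<'E'
from h import *
d=save("side","side2")
P=np.load("pics/side2.npy")[90:160,295:345]
# finger-like points near reel, dark
I=d["image"][90:160,295:345].astype(int)
A=cv2.resize(d["image"][80:170,270:370],None,fx=6,fy=6)
cv2.imwrite("pics/c3.png",A)
E
```

```text
t 3.2 pos [ 441.5 -365.8   64.2] psi -98.97 tilt x [ 0.001  0.001 -1.   ] w 85.0 F [-0.5 -0.  -0.1] q [-0.81  0.39  1.72  0.    1.03  0.91]
dp [-0.015, -0.003, 0.011] ang [0.0, -0.001, -0.001]
```

View pics/c3.png

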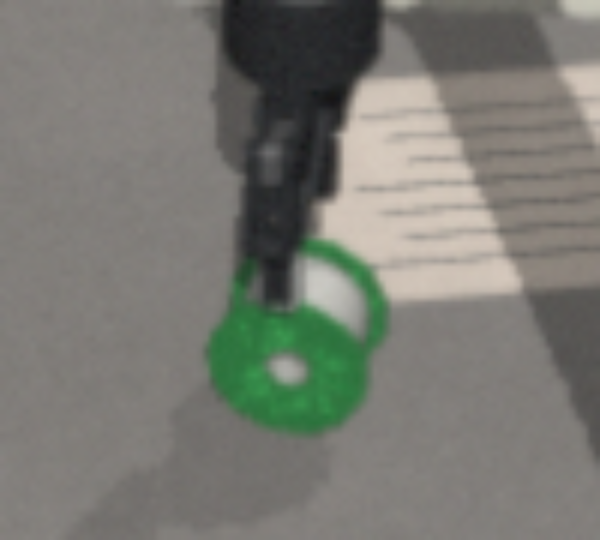

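Run:
```python
from h import *
d=get_image("side"); yv=np.array([np.cos(np.radians(81)),np.sin(np.radians(81)),0])
for c in [(441,-367),(436,-367),(441,-372),(441,-362)]:
    print(c,np.round(proj(d,(np.array([*c,42])+28*yv)/1e3),1))
s=get_state()["position"]
print("fingertip",np.round(proj(d,s+np.array([0,0,.013])+.0425*yv),1))
I=d["image"].astype(int)
g=(I[:,:,1]>I[:,:,2]+25)&(I[:,:,1]>I[:,:,0]+15); g[:115]=0;g[165:]=0;g[:,:295]=0;g[:,345:]=0
v,u=np.nonzero(g); print(u.min(),u.max(),v.min(),v.max())
hub=(~g)[134:148,309:327]; vv,uu=np.nonzero(hub); 
import sys
n,l,st,c=cv2.connectedComponentsWithStats(hub.astype('uint8')); print(st.tolist(),c+[309,134])
```

```text
(441, -367) [317.9 140.8]
(436, -367) [319.5 140.9]
(441, -372) [318.  139.8]
(441, -362) [317.8 141.9]
fingertip [316.7 135. ]
305 334 120 152
[[0, 0, 18, 14, 226], [6, 5, 6, 5, 26]] [[317.48230088 140.45575221]
 [317.65384615 140.88461538]]
```

Run:
```python
from h import *
P=np.load("pics/side2.npy")*1000; I=cv2.imread("pics/side2.png").astype(int)
for u in (315,317,323,325):
    print(u,[(v,*P[v,u].round(0).astype(int),I[v,u].sum()) for v in range(104,137,2)])
```

```text
315 [(104, np.int64(453), np.int64(-301), np.int64(203), np.int64(274)), (106, np.int64(452), np.int64(-297), np.int64(200), np.int64(265)), (108, np.int64(452), np.int64(-297), np.int64(193), np.int64(232)), (110, np.int64(452), np.int64(-296), np.int64(187), np.int64(213)), (112, np.int64(452), np.int64(-298), np.int64(179), np.int64(143)), (114, np.int64(452), np.int64(-295), np.int64(175), np.int64(136)), (116, np.int64(466), np.int64(-523), np.int64(-2), np.int64(186)), (118, np.int64(453), np.int64(-307), np.int64(152), np.int64(114)), (120, np.int64(452), np.int64(-289), np.int64(159), np.int64(146)), (122, np.int64(452), np.int64(-292), np.int64(149), np.int64(144)), (124, np.int64(453), np.int64(-308), np.int64(130), np.int64(96)), (126, np.int64(453), np.int64(-308), np.int64(123), np.int64(123)), (128, np.int64(453), np.int64(-312), np.int64(113), np.int64(127)), (130, np.int64(453), np.int64(-309), np.int64(107), np.int64(195)), (132, np.int64(454), np.int64(-338), np.int64(77), np.int64(204)), (134, np.int64(455), np.int64(-339), np.int64(68), np.int64(243)), (136, np.in
[... 2919 characters left out ...]
4(427), np.int64(-394), np.int64(81), np.int64(399)), (122, np.int64(427), np.int64(-388), np.int64(78), np.int64(233)), (124, np.int64(-9223372036854775808), np.int64(-9223372036854775808), np.int64(-9223372036854775808), np.int64(430)), (126, np.int64(426), np.int64(-375), np.int64(73), np.int64(585)), (128, np.int64(425), np.int64(-369), np.int64(70), np.int64(575)), (130, np.int64(425), np.int64(-362), np.int64(67), np.int64(561)), (132, np.int64(424), np.int64(-354), np.int64(66), np.int64(486)), (134, np.int64(424), np.int64(-333), np.int64(75), np.int64(238)), (136, np.int64(423), np.int64(-330), np.int64(70), np.int64(218))]<stdin>:4: RuntimeWarning: invalid value encountered in cast
```

Run:
```python
from h import *
for n in ("side","top"): save(n,n+"3")
def rep(f,z0):
    P=np.load(f"pics/{f}.npy")*1000; I=cv2.imread(f"pics/{f}.png").astype(int)
    c=get_state()["position"]*1000
    m=(np.hypot(P[...,0]-c[0],P[...,1]-c[1])<75)&(P[...,2]>z0)&(I.sum(2)<260)
    Q=P[m]; M=rot().as_matrix(); a=(Q-c)@M[:,2]; b=(Q-c)@M[:,1]
    h=np.histogram2d(Q[:,2],a,bins=[np.arange(60,200,10),np.arange(-70,75,10)])[0]
    print(f,len(Q)); print(h.astype(int))
rep("side3",60); rep("top3",60)
s=get_state(); print(s["clock"],s["position"],s["qpos"])
P=np.load("pics/side1.npy")*1000; I=cv2.imread("pics/side1.png").astype(int)
m=(np.hypot(P[...,0]-449,P[...,1]+365)<75)&(P[...,2]>90); print("side1 min z",np.percentile(P[m][:,2],[0,1,3,5,10]))
```

```text
side3 1856
[[ 0  0  0  9 44  0  1  0  1  9  0  0  0  0]
 [ 0  0  0  7 29  0  0  0  0  6  0  0  0  0]
 [ 0  0  0  3  0  0  0  0  0  5  0  0  0  0]
 [ 0  1  0  0  0  0  0  0  0  0  0  0  0  0]
 [ 0  7  0  0  0  0  0  0  0  0  1  3  0  0]
 [ 3 15  0  0  0  0  0  0  0  0  5  3  0  0]
 [ 1 15  0  0  0  0  0  0  0  0  3  2  0  0]
 [ 1  0  1  0  0  0  0  0  0  0  0  1  0  0]
 [ 1  5  2  0  0  0  0  0  0  0  0  0  0  0]
 [13  4  4  2  0  0  0  0  0  1  1  0  0  1]
 [ 5  0  9  4  3  0  0  0  0  1  0  0  0  0]
 [ 8  0  0  9  5  2  0  0  2  0  0  0  0  0]
 [12  0  1  4 18  0  0  7  1  0  0  0  0  0]]
top3 1356
[[ 0  0  0  0 22  0  0  1  0  0  0  0  0  0]
 [ 0  0  0  0 11  4  0  2  0  0  0  0  0  0]
 [ 0  0  0  0 13  0  0  0  0  0  0  0  0  0]
 [ 0  0  0  0  0  0  0  0  0  0  0  0  0  0]
 [ 0  0  2  0  0  0  0  0  0  0  0  0  0  0]
 [ 0  2  4  0  0  0  0  0  0  0  0  0  0  0]
 [ 0  1  3  0  0  0  0  0  0  0  0  0  0  0]
 [ 0  1  3  0  0  0  0  0  0  0  0  0  0  0]
 [ 1  3  4  0  0  0  0  0  0  0  0  0  0  0]
 [24  2 11  1  0  0  0  0  0  0  0  0  0  0]
 [ 9  1  9 37  3  0  0  0  0  0  0  0  0  0]
 [22  2  0 13  0  0  0  0  0  0  0  0  0  0]
 [21  3  0  1  2  0  0  0  0  0  0  0  0  0]]
3.4 [ 0.44151263 -0.3657      0.06415435] [-0.8142155   0.38932172  1.72152127  0.00190301  1.03106169  0.91217011]
side1 min z [189.57029038 198.44267882 211.12560673 223.43593081 259.54208425]
```

The two cameras agree that the open fingertips are about 40 mm above the reported TCP height, so only about 13 mm of that is the opening swing. I'll go by the camera heights: descend part way, narrow the jaws without touching, and measure again.

>>> arm_command:
  series:
    - {"dp": [0.06,0,0.01],"angular": [0,0,0],"gripper": 64}
    - {"dp": [0.05,0,0],"angular": [0,0,0],"gripper": 64}
    - {"dp": [0,0,0],"angular": [0,0,0],"gripper": 64}
    - {"dp": [0,0,0],"angular": [0,0,0],"gripper": 64}
    - {"dp": [0,0,0],"angular": [0,0,0],"gripper": 64}
    - {"dp": [0,0,0],"angular": [0,0,0],"gripper": 64}
    - {"dp": [0,0,0],"angular": [0,0,0],"gripper": 64}
    - {"dp": [0,0,0],"angular": [0,0,0],"gripper": 64}
  grip_force: 20

```text
clock: 4.4
position: [0.4414, -0.367, 0.0501]
ee_rot: [0.459, 0.538, 0.459, -0.537]
contact_force: [-0.4, -0.6, 0.4]
width: 0.0637
```

```bash
python3 plan.py 441 -367 40 -99 1
cat > fing.py <<'E'
from h import *
import sys
def fing(tag):
    s=get_state(); c=s["position"]*1000; M=rot(s).as_matrix()
    for n in ("side","top"):
        d=save(n,n+tag); P=np.load(f"pics/{n}{tag}.npy")*1000; I=d["image"].astype(int)
        a=(P-c)@M[:,2]; b=(P-c)@M[:,1]; sat=I.max(2)-I.min(2)
        m=(abs(b)<18)&(abs(a)<75)&(abs(a)>s["width"]*500-3)&(P[...,2]>5)&(sat<25)&(P[...,2]<c[2]+80)
        for sg,nm in((1,"+z"),(-1,"-z")):
            Q=P[m&(sg*a>0)]
            if len(Q)>3: print(n,nm,len(Q),"lowest z",np.sort(Q[:,2])[:12].round(0))
        if len(sys.argv)>6:
            u0,u1,v0,v1=map(int,sys.argv[2:6])
            if n==sys.argv[6]: cv2.imwrite(f"pics/c{tag}.png",cv2.resize(d["image"][v0:v1,u0:u1],None,fx=6,fy=6))
fing(sys.argv[1])
E
python3 fing.py 4 270 370 80 170 side
```

```text
t 4.4 pos [ 441.4 -367.    50.1] psi -98.97 tilt x [ 0.001  0.001 -1.   ] w 63.7 F [-0.4 -0.6  0.4] q [-0.82  0.41  1.74  0.    1.    0.91]
dp [0.084, -0.003, 0.001] ang [0.0, -0.001, -0.001]
side +z 20 lowest z [ 82.  83.  83.  83.  86.  88.  89.  90. 102. 103. 106. 106.]
side -z 74 lowest z [75. 78. 79. 79. 82. 82. 85. 86. 86. 87. 88. 88.]
top -z 44 lowest z [ 5.  5.  6.  6.  6.  6.  7.  7. 82. 83. 84. 86.]
```

View pics/c4.png

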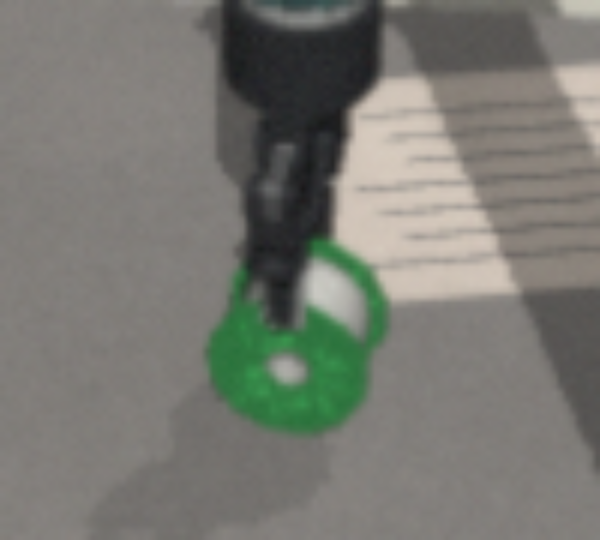

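The fingertips are now at about z = 80 mm, which is TCP + 29 mm at a 64 mm opening, and they straddle the flanges (near tip at crop (282,325)). I'll lower 8 mm, close and lift.

>>> arm_command:
  series:
    - {"dp": [0.067,0,0],"angular": [0,0,0],"gripper": 64}
    - {"dp": [0,0,0],"angular": [0,0,0],"gripper": 64}
    - {"dp": [0,0,0],"angular": [0,0,0],"gripper": 50}
    - {"dp": [0,0,0],"angular": [0,0,0],"gripper": 50}
    - {"dp": [0,0,0],"angular": [0,0,0],"gripper": 50}
    - {"dp": [0,0,0],"angular": [0,0,0],"gripper": 50}
    - {"dp": [-0.03,0,0],"angular": [0,0,0],"gripper": 50}
    - {"dp": [-0.06,0,0],"angular": [0,0,0],"gripper": 50}
  grip_force: 60

```text
clock: 5.5
position: [0.4399, -0.3656, 0.0509]
ee_rot: [0.458, 0.538, 0.461, -0.537]
contact_force: [-0.3, 0.3, -5.0]
width: 0.0549
```

```bash
python3 plan.py; python3 fing.py 5;  python3 - <<'E'
import m
m.box("top5","reel",470,520,195,260,lambda P,I:(P[:,2]>.01)&(P[:,2]<.11)&(I[:,1]>I[:,2]+25))
m.box("side5","reel",295,345,110,160,lambda P,I:(P[:,2]>.01)&(P[:,2]<.11)&(I[:,1]>I[:,2]+25))
E
```

```text
t 5.5 pos [ 439.9 -365.6   50.9] psi -98.97 tilt x [-0.002  0.005 -1.   ] w 54.9 F [-0.3  0.3 -5. ] q [-0.82  0.4   1.74  0.    1.01  0.91]
side +z 19 lowest z [ 95.  99.  99. 106. 107. 109. 109. 112. 113. 118. 120. 121.]
side -z 80 lowest z [ 6. 10. 11. 40. 82. 83. 83. 84. 86. 86. 86. 86.]
top -z 58 lowest z [ 5.  5.  5.  5.  6.  6.  6.  7.  7.  8. 14. 20.]
top5 reel 132 rect [ 429.2 -340.8] [ 7.4 52.8] 78.1 z pct [19.  47.6 92.8]
side5 reel 501 rect [ 441.9 -358.5] [69.5 83.6] 82.1 z pct [13.9 53.8 89.8]
```

```bash
python3 plan.py 440 -366 155 -99 2;  python3 plan.py 580 38 155 -107 11
```

```text
t 5.6 pos [ 440.8 -366.5   52. ] psi -98.97 tilt x [-0.     0.002 -1.   ] w 54.4 F [-0.3  0.4 -6. ] q [-0.82  0.4   1.73  0.    1.01  0.91]
dp [-0.429, -0.004, -0.003] ang [0.0, -0.002, 0.0]
dp [-0.429, -0.004, -0.002] ang [0.0, 0.0, 0.0]
t 5.6 pos [ 440.8 -366.5   52. ] psi -98.97 tilt x [-0.     0.002 -1.   ] w 54.4 F [-0.3  0.4 -6. ] q [-0.82  0.4   1.73  0.    1.01  0.91]
dp [-0.077, 0.056, -0.319] ang [0.008, -0.002, 0.0]
dp [-0.078, 0.052, -0.32] ang [0.008, 0.0, 0.0]
dp [-0.078, 0.048, -0.32] ang [0.008, 0.0, 0.0]
dp [-0.078, 0.044, -0.321] ang [0.008, 0.0, 0.0]
dp [-0.078, 0.04, -0.322] ang [0.008, 0.0, 0.0]
dp [-0.078, 0.036, -0.322] ang [0.008, 0.0, 0.0]
dp [-0.078, 0.032, -0.323] ang [0.008, 0.0, 0.0]
dp [-0.078, 0.028, -0.323] ang [0.008, 0.0, 0.0]
dp [-0.078, 0.024, -0.323] ang [0.008, 0.0, 0.0]
dp [-0.078, 0.02, -0.323] ang [0.008, 0.0, 0.0]
dp [-0.078, 0.015, -0.324] ang [0.008, 0.0, 0.0]
```

>>> arm_command:
  series:
    - {"dp": [-0.15,0,0],"angular": [0,0,0],"gripper": 50}
    - {"dp": [-0.25,0,0],"angular": [0,0,0],"gripper": 50}
    - {"dp": [-0.25,0.02,-0.1],"angular": [0.008,0,0],"gripper": 50}
    - {"dp": [-0.15,0.04,-0.2],"angular": [0.008,0,0],"gripper": 50}
    - {"dp": [-0.05,0.05,-0.32],"angular": [0.008,0,0],"gripper": 50}
    - {"dp": [0,0.05,-0.35],"angular": [0.008,0,0],"gripper": 50}
    - {"dp": [0,0.04,-0.35],"angular": [0.008,0,0],"gripper": 50}
    - {"dp": [0,0.04,-0.35],"angular": [0.008,0,0],"gripper": 50}
  grip_force: 80

```text
clock: 6.6
position: [0.5085, -0.1727, 0.1561]
ee_rot: [0.435, 0.557, 0.438, -0.556]
contact_force: [0.8, -0.2, -5.2]
width: 0.0538
```

```bash
python3 plan.py 580 38 155 -107 7
```

```text
t 6.6 pos [ 508.5 -172.7  156.1] psi -103.8 tilt x [-0.002  0.004 -1.   ] w 53.8 F [ 0.8 -0.2 -5.2] q [-0.46  0.26  1.67  0.    1.22  1.35]
dp [0.002, 0.023, -0.264] ang [0.005, -0.002, 0.002]
dp [0.001, 0.021, -0.264] ang [0.005, 0.0, 0.0]
dp [0.001, 0.019, -0.264] ang [0.005, 0.0, 0.0]
dp [0.001, 0.017, -0.264] ang [0.005, 0.0, 0.0]
dp [0.001, 0.014, -0.264] ang [0.005, 0.0, 0.0]
dp [0.001, 0.012, -0.265] ang [0.005, 0.0, 0.0]
dp [0.001, 0.01, -0.265] ang [0.005, 0.0, 0.0]
```

>>> arm_command:
  series:
    - {"dp": [0,0.023,-0.34],"angular": [0.006,0,0],"gripper": 50}
    - {"dp": [0,0.021,-0.34],"angular": [0.006,0,0],"gripper": 50}
    - {"dp": [0,0.02,-0.34],"angular": [0.006,0,0],"gripper": 50}
    - {"dp": [0,0.02,-0.34],"angular": [0.006,0,0],"gripper": 50}
    - {"dp": [0,0.015,-0.25],"angular": [0.006,0,0],"gripper": 50}
    - {"dp": [0,0.01,-0.1],"angular": [0.003,0,0],"gripper": 50}
    - {"dp": [0,0,0],"angular": [0,0,0],"gripper": 50}
    - {"dp": [0,0,0],"angular": [0,0,0],"gripper": 50}

```text
clock: 7.6
position: [0.5732, 0.0308, 0.1546]
ee_rot: [-0.42, -0.566, -0.425, 0.568]
contact_force: [-0.4, -0.7, -4.7]
width: 0.0538
```

```bash
python3 plan.py 580 38 155 -107 1
python3 - <<'E'
from h import *
import m
d=save("side","side6"); t=save("top","top6")
c=get_state()["position"]*1000; M=rot().as_matrix()
for n,D in(("side6",d),("top6",t)):
    P=np.load(f"pics/{n}.npy")*1000; I=D["image"].astype(int)
    g=(I[...,1]>I[...,2]+25)&(I[...,1]>I[...,0]+15)&(np.hypot(P[...,0]-c[0],P[...,1]-c[1])<80)&(P[...,2]>60)
    Q=P[g]; a=(Q-c)@M[:,2]; b=(Q-c)@M[:,1]
    print(n,len(Q),"z",np.percentile(Q[:,2],[0,2,50,98,100]).round(0),"a",np.percentile(a,[1,5,50,95,99]).round(1),"b",np.percentile(b,[1,5,50,95,99]).round(1))
A=cv2.resize(d["image"][140:280,190:330],None,fx=4,fy=4); B=cv2.resize(t["image"][120:260,250:310+40],None,fx=4,fy=4)
cv2.imwrite("pics/c6.png",cv2.resize(np.hstack([A[:,:400],B]),(800,560)))
E
```

```text
t 7.6 pos [573.2  30.8 154.6] psi -106.62 tilt x [-0.006  0.004 -1.   ] w 53.8 F [-0.4 -0.7 -4.7] q [-0.07  0.31  1.59  0.    1.24  1.79]
dp [-0.003, 0.037, -0.074] ang [0.004, -0.001, 0.004]
side6 653 z [ 66. 118. 159. 196. 233.] a [-32.7 -31.2 -28.7  23.7  25.4] b [-41.2 -37.8 -10.   34.3  39.1]
top6 61 z [141. 143. 190. 199. 200.] a [-25.7 -25.3 -22.3  29.9  30.6] b [-33.2 -32.2 -16.2  -4.4   0.2]
```

View pics/c6.png

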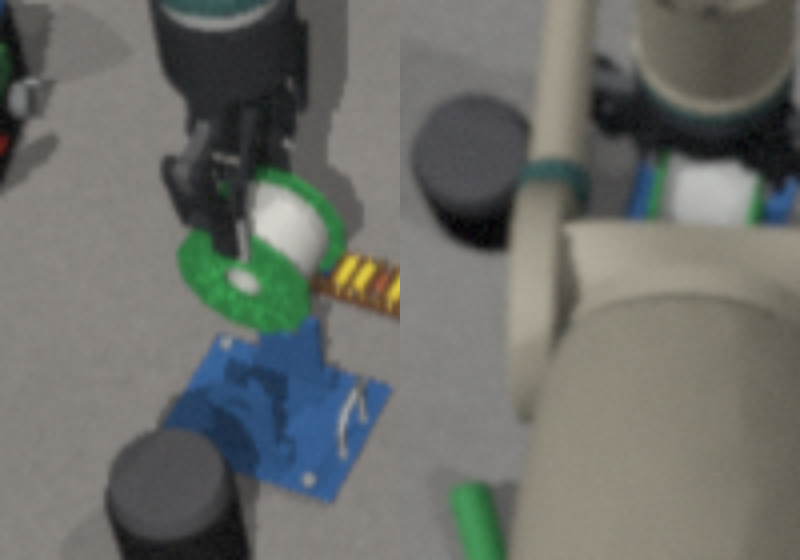

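The crop shows the reel level in the jaws above the stand, bore near (243,280), stand base below at (280,420). The two cameras disagree by about 6 mm in y on where the reel is. I'll measure the stand in the same camera, relative to the held reel.

Run:
```python
from h import *
c=np.array([573.2,30.8,154.6]); 
def base(f,u0,u1,v0,v1):
    P=np.load(f"pics/{f}.npy")*1000; I=cv2.imread(f"pics/{f}.png").astype(int)
    m=(I[...,0]>I[...,2]+30)&(P[...,2]<14)&(P[...,2]>0); k=np.zeros_like(m); k[v0:v1,u0:u1]=1; m&=k
    n,l,st,_=cv2.connectedComponentsWithStats(m.astype('uint8')); j=1+np.argmax(st[1:,4]); m=l==j
    hull=cv2.convexHull(np.argwhere(m)[:,::-1].astype(np.int32))
    # intersect hull pixel rays with plane z=6
    d=get_image(f[:-1]); K=d["mtx"]; p=hull[:,0].astype(float)
    xy=np.c_[(p[:,0]-K[0,2])/K[0,0],(p[:,1]-K[1,2])/K[1,1]]; q=xy.copy()
    for _ in range(15): q=xy/(1+d["k1"]*(q**2).sum(1))[:,None]
    Ti=np.linalg.inv(d["view"]); o=Ti[:3,3]; r=np.c_[q[:,0],-q[:,1],-np.ones(len(q))]@Ti[:3,:3].T
    W=o+r*((.006-o[2])/r[:,2])[:,None]; R_=cv2.minAreaRect((W[:,:2]*1000).astype(np.float32)); print(f,st[j],R_)
base("side0",225,295,205,270); base("side6",215,300,215,270); base("top0",295,356,145,215)
# same ray method for reel bore centre in side6: near flange
P=np.load("pics/side6.npy")*1000
print([ (v,P[v,248].round(0)) for v in range(192,212,2)])
```

```text
side0 [231 224  57  42 952] ((580.2564086914062, 45.00452423095703), (101.79976654052734, 130.29383850097656), 73.26654052734375)
side6 [231 224  57  41 956] ((580.1807861328125, 44.807884216308594), (101.37959289550781, 130.325439453125), 73.26654052734375)
top0 [ 299  153   51   57 1683] ((579.1942138671875, 37.817291259765625), (100.18621826171875, 130.1338348388672), 73.2672348022461)
[(192, array([576.,  75., 233.])), (194, array([576.,  77., 229.])), (196, array([579.,  69., 214.])), (198, array([580.,  69., 207.])), (200, array([579.,  72., 204.])), (202, array([580.,  73., 198.])), (204, array([582.,  69., 187.])), (206, array([586.,  57., 167.])), (208, array([590.,  48., 150.])), (210, array([589.,  51., 146.]))]
```

```bash
python3 plan.py 579.7 40.8 125 -106.74 1
```

```text
t 7.85 pos [573.6  31.  154.9] psi -106.67 tilt x [-0.005  0.004 -1.   ] w 54.2 F [-0.5 -0.3 -5.5] q [-0.07  0.31  1.59  0.    1.24  1.79]
dp [0.25, 0.027, -0.092] ang [0.001, -0.002, 0.004]
```

>>> arm_command:
  series:
    - {"dp": [0.06,0.027,-0.09],"angular": [0.001,-0.002,0.004],"gripper": 50}
    - {"dp": [0.06,0,0],"angular": [0,0,0],"gripper": 50}
    - {"dp": [0.05,0,0],"angular": [0,0,0],"gripper": 50}
    - {"dp": [0.03,0,0],"angular": [0,0,0],"gripper": 50}
    - {"dp": [0.02,0,0],"angular": [0,0,0],"gripper": 50}
    - {"dp": [0,0,0],"angular": [0,0,0],"gripper": 50}
    - {"dp": [0,0,0],"angular": [0,0,0],"gripper": 50}
    - {"dp": [0,0,0],"angular": [0,0,0],"gripper": 50}

```text
clock: 8.85
position: [0.58, 0.0404, 0.1264]
ee_rot: [-0.422, -0.567, -0.421, 0.568]
contact_force: [0.1, 0.1, -5.8]
width: 0.054
```

```bash
cat > relm.py <<'E'
from h import *
import sys
def relm(tag,zlo):
    c=get_state()["position"]*1000; M=rot().as_matrix()
    for n in("side","top"):
        D=save(n,n+tag); P=np.load(f"pics/{n}{tag}.npy")*1000; I=D["image"].astype(int)
        g=(I[...,1]>I[...,2]+25)&(I[...,1]>I[...,0]+15)&(np.hypot(P[...,0]-c[0],P[...,1]-c[1])<80)&(P[...,2]>zlo)
        Q=P[g]; a=(Q-c)@M[:,2]; b=(Q-c)@M[:,1]
        print(n,len(Q),"z",np.percentile(Q[:,2],[0,2,50,98,100]).round(0),"a",np.percentile(a,[1,5,50,95,99]).round(1),"b",np.percentile(b,[1,5,50,95,99]).round(1))
relm(sys.argv[1],float(sys.argv[2]))
E
python3 plan.py 579.7 40.8 100 -106.74 1; python3 relm.py 7 60
```

```text
t 8.85 pos [580.   40.4 126.4] psi -106.81 tilt x [-0.    -0.001 -1.   ] w 54.0 F [ 0.1  0.1 -5.8] q [-0.05  0.34  1.62 -0.    1.18  1.82]
dp [0.22, -0.003, -0.002] ang [-0.001, 0.001, -0.0]
side 611 z [ 85.  90. 131. 168. 203.] a [-31.8 -30.8 -28.5  24.1  25.9] b [-40.9 -37.4 -10.4  34.9  40.3]
top 36 z [114. 114. 165. 173. 174.] a [-26.5 -26.1 -22.8  29.7  30.6] b [-25.9 -24.6 -13.9  -2.8   2. ]
```

>>> arm_command:
  series:
    - {"dp": [0.06,-0.003,-0.002],"angular": [0,0,0],"gripper": 50}
    - {"dp": [0.06,0,0],"angular": [0,0,0],"gripper": 50}
    - {"dp": [0.06,0,0],"angular": [0,0,0],"gripper": 50}
    - {"dp": [0.06,0,0],"angular": [0,0,0],"gripper": 50}
    - {"dp": [0.06,0,0],"angular": [0,0,0],"gripper": 50}
    - {"dp": [0.04,0,0],"angular": [0,0,0],"gripper": 50}
    - {"dp": [0,0,0],"angular": [0,0,0],"gripper": 50}
    - {"dp": [0,0,0],"angular": [0,0,0],"gripper": 50}

```text
clock: 9.95
position: [0.5794, 0.0408, 0.0822]
ee_rot: [-0.422, -0.567, -0.421, 0.568]
contact_force: [0.3, 0.7, -6.4]
width: 0.054
```

```bash
python3 plan.py 579.7 40.8 52 -106.74 1
```

```text
t 9.95 pos [579.4  40.8  82.2] psi -106.81 tilt x [-0.001 -0.001 -1.   ] w 54.0 F [ 0.3  0.7 -6.4] q [-0.05  0.38  1.68 -0.    1.08  1.82]
dp [0.252, 0.002, -0.001] ang [-0.001, 0.001, 0.0]
```

No side force, so the reel is entering cleanly between the cheeks.

>>> arm_command:
  series:
    - {"dp": [0.06,0.002,0],"angular": [0,0,0],"gripper": 50}
    - {"dp": [0.06,0,0],"angular": [0,0,0],"gripper": 50}
    - {"dp": [0.05,0,0],"angular": [0,0,0],"gripper": 50}
    - {"dp": [0.03,0,0],"angular": [0,0,0],"gripper": 50}
    - {"dp": [0.02,0,0],"angular": [0,0,0],"gripper": 50}
    - {"dp": [0,0,0],"angular": [0,0,0],"gripper": 50}
    - {"dp": [0,0,0],"angular": [0,0,0],"gripper": 50}
    - {"dp": [0,0,0],"angular": [0,0,0],"gripper": 50}

```text
clock: 10.95
position: [0.5803, 0.0406, 0.0545]
ee_rot: [-0.422, -0.568, -0.421, 0.568]
contact_force: [-0.4, -0.5, -5.0]
width: 0.054
```

```bash
python3 plan.py 579.7 40.8 47 -106.74 1;  python3 relm.py 8 20
```

```text
t 10.95 pos [580.3  40.6  54.5] psi -106.81 tilt x [ 0.    -0.001 -1.   ] w 54.0 F [-0.4 -0.5 -5. ] q [-0.05  0.41  1.71 -0.    1.02  1.82]
dp [0.063, -0.005, -0.0] ang [-0.001, 0.001, -0.0]
side 346 z [ 21.  29.  69.  96. 100.] a [-33.8 -31.  -28.4  24.4  26.1] b [-41.3 -39.2 -21.9  36.7  41.2]Traceback (most recent call last):
  File "relm.py", line 10, in <module>
    relm(sys.argv[1],float(sys.argv[2]))
    ~~~~^^^^^^^^^^^^^^^^^^^^^^^^^^^^^^^^
  File "relm.py", line 9, in relm
    print(n,len(Q),"z",np.percentile(Q[:,2],[0,2,50,98,100]).round(0),"a",np.percentile(a,[1,5,50,95,99]).round(1),"b",np.percentile(b,[1,5,50,95,99]).round(1))
                       ~~~~~~~~~~~~~^^^^^^^^^^^^^^^^^^^^^^^^
    return _quantile_unchecked(
        a, q, axis, out, overwrite_input, method, keepdims, weights)
    return _ureduce(a,
                    func=_quantile_ureduce_func,
    ...<5 lines>...
                    overwrite_input=overwrite_input,
                    method=method)
    r = func(a, **kwargs)
    result = _quantile(arr,
                       quantiles=q,
    ...<2 lines>...
                       out=out,
                       weights=wgt)
    slices_having_nans = np.isnan(arr[-1, ...])
                                  ~~~^^^^^^^^^
IndexError: index -1 is out of bounds for axis 0 with size 0
```

>>> arm_command:
  series:
    - {"dp": [0.012,0,0],"angular": [0,0,0],"gripper": 50}
    - {"dp": [0.012,0,0],"angular": [0,0,0],"gripper": 50}
    - {"dp": [0.012,0,0],"angular": [0,0,0],"gripper": 50}
    - {"dp": [0.008,0,0],"angular": [0,0,0],"gripper": 50}
    - {"dp": [0,0,0],"angular": [0,0,0],"gripper": 50}
    - {"dp": [0,0,0],"angular": [0,0,0],"gripper": 50}
    - {"dp": [0,0,0],"angular": [0,0,0],"gripper": 50}
    - {"dp": [0,0,0],"angular": [0,0,0],"gripper": 50}

```text
clock: 12.05
position: [0.5804, 0.0406, 0.049]
ee_rot: [-0.422, -0.568, -0.421, 0.568]
contact_force: [0.4, -0.2, -5.4]
width: 0.0542
```

>>> arm_command:
  series:
    - {"dp": [0.008,0,0],"angular": [0,0,0],"gripper": 50}
    - {"dp": [0.008,0,0],"angular": [0,0,0],"gripper": 50}
    - {"dp": [0,0,0],"angular": [0,0,0],"gripper": 50}
    - {"dp": [0,0,0],"angular": [0,0,0],"gripper": 50}
    - {"dp": [0,0,0],"angular": [0,0,0],"gripper": 50}
    - {"dp": [0,0,0],"angular": [0,0,0],"gripper": 50}
    - {"dp": [0,0,0],"angular": [0,0,0],"gripper": 50}
    - {"dp": [0,0,0],"angular": [0,0,0],"gripper": 50}

```text
clock: 13.05
position: [0.581, 0.0405, 0.0483]
ee_rot: [0.422, 0.568, 0.421, -0.567]
contact_force: [-0.5, -0.1, -2.9]
width: 0.0539
```

Contact with the base has begun: the carried load fell from 5.4 N to 2.9 N. I'll press a hair further, release and rise.

>>> arm_command:
  series:
    - {"dp": [0.006,-0.005,0],"angular": [0,0,0],"gripper": 50}
    - {"dp": [0.006,0,0],"angular": [0,0,0],"gripper": 50}
    - {"dp": [0,0,0],"angular": [0,0,0],"gripper": 50}
    - {"dp": [0,0,0],"angular": [0,0,0],"gripper": 66}
    - {"dp": [0,0,0],"angular": [0,0,0],"gripper": 80}
    - {"dp": [0,0,0],"angular": [0,0,0],"gripper": 80}
    - {"dp": [-0.05,0,0],"angular": [0,0,0],"gripper": 80}
    - {"dp": [-0.15,0,0],"angular": [0,0,0],"gripper": 80}

```text
clock: 14.05
position: [0.5812, 0.0407, 0.0717]
ee_rot: [0.423, 0.569, 0.42, -0.567]
contact_force: [0.3, 0.8, 0.7]
width: 0.0802
```

```bash
python3 plan.py 580 41 160 -106.7 1; python3 plan.py 490 325 160 -255 12
```

```text
t 14.05 pos [581.2  40.7  71.7] psi -106.81 tilt x [ 0.004 -0.001 -1.   ] w 80.2 F [0.3 0.8 0.7] q [-0.05  0.39  1.69 -0.    1.05  1.82]
dp [-0.736, -0.007, 0.001] ang [-0.001, 0.0, -0.002]
t 14.05 pos [581.2  40.7  71.7] psi -106.81 tilt x [ 0.004 -0.001 -1.   ] w 80.2 F [0.3 0.8 0.7] q [-0.05  0.39  1.69 -0.    1.05  1.82]
dp [-0.062, -0.117, -0.171] ang [0.137, -0.0, -0.002]
dp [-0.061, -0.151, -0.142] ang [0.137, 0.0, 0.0]
dp [-0.061, -0.178, -0.106] ang [0.137, 0.0, 0.0]
dp [-0.061, -0.197, -0.065] ang [0.137, 0.0, 0.0]
dp [-0.061, -0.206, -0.022] ang [0.137, 0.0, 0.0]
dp [-0.061, -0.206, 0.023] ang [0.137, 0.0, 0.0]
dp [-0.061, -0.196, 0.066] ang [0.137, 0.0, 0.0]
dp [-0.061, -0.178, 0.107] ang [0.137, 0.0, 0.0]
dp [-0.061, -0.151, 0.142] ang [0.137, 0.0, 0.0]
dp [-0.061, -0.117, 0.171] ang [0.137, 0.0, 0.0]
dp [-0.061, -0.077, 0.192] ang [0.137, 0.0, 0.0]
dp [-0.061, -0.034, 0.204] ang [0.137, 0.0, 0.0]
```

>>> arm_command:
  series:
    - {"dp": [-0.35,0,0],"angular": [0,0,0],"gripper": 60}
    - {"dp": [-0.35,0,0],"angular": [-0.06,0,0],"gripper": 60}
    - {"dp": [-0.1,0,0],"angular": [-0.118,0,0],"gripper": 60}
    - {"dp": [0,0,0],"angular": [-0.118,0,0],"gripper": 60}
    - {"dp": [0,0,0],"angular": [-0.118,0,0],"gripper": 60}
    - {"dp": [0,0,0],"angular": [-0.118,0,0],"gripper": 60}
    - {"dp": [0,0,0],"angular": [-0.118,0,0],"gripper": 60}
    - {"dp": [0,0,0],"angular": [-0.118,0,0],"gripper": 60}

```text
clock: 15.05
position: [0.5832, 0.0409, 0.1771]
ee_rot: [0.676, 0.223, 0.667, -0.221]
contact_force: [0.1, 0.3, 0.3]
width: 0.0605
```

```bash
python3 - <<'E'
from h import *
for f,(u0,u1,v0,v1) in {"top0":(190,250,198,252),"side0":(255,322,308,368)}.items():
    P=np.load(f"pics/{f}.npy")[v0:v1,u0:u1].reshape(-1,3)*1000; I=cv2.imread(f"pics/{f}.png")[v0:v1,u0:u1].reshape(-1,3).astype(int)
    rd=(I[:,2]>I[:,1]+40)&(I[:,2]>I[:,0]+40)
    H=P[rd&np.isfinite(P[:,0])&(P[:,2]>9)]; hc=np.array(cv2.minAreaRect(H[:,:2].astype(np.float32))[0])
    sh=P[(~rd)&(P[:,2]>8)&(P[:,2]<20)]
    dst=np.hypot(*(sh[:,:2]-hc).T); sh=sh[(dst>16)&(dst<135)]
    vx,vy,x0,y0=cv2.fitLine(sh[:,:2].astype(np.float32),cv2.DIST_HUBER,0,.01,.01).ravel()
    t=(sh[:,:2]-[x0,y0])@[vx,vy]; r=(sh[:,:2]-[x0,y0])@[-vy,vx]
    e=[np.array([x0,y0])+k*np.array([vx,vy]) for k in (t.min(),t.max())]
    n=np.array([-vy,vx]); print(f,"handle",hc.round(1),"dir",np.degrees(np.arctan2(vy,vx)).round(1),"ends",np.round(e,1),"handle off line",((hc-[x0,y0])@n).round(1),"pts",len(sh),"rms",r.std().round(1),"zmed",np.median(sh[:,2]).round(1),"hull",hc.round(1))
E
python3 plan.py
```

```text
top0 handle [506.8 341.7] dir 46.8 ends [[423.8 249.7]
 [514.9 346.7]] handle off line 2.4 pts 204 rms 5.2 zmed 12.5 hull [506.8 341.7]
side0 handle [509.  347.3] dir 47.8 ends [[422.7 254.5]
 [497.6 337.1]] handle off line -1.6 pts 240 rms 3.6 zmed 12.8 hull [509.  347.3]
t 15.05 pos [583.2  40.9 177.1] psi -36.61 tilt x [ 0.013 -0.002 -1.   ] w 60.5 F [0.1 0.3 0.3] q [-0.05  0.3   1.55 -0.    1.28  0.59]
```

```bash
python3 plan.py 492 326 160 137.4 17
```

```text
t 15.05 pos [583.2  40.9 177.1] psi -36.61 tilt x [ 0.013 -0.002 -1.   ] w 60.5 F [0.1 0.3 0.3] q [-0.05  0.3   1.55 -0.    1.28  0.59]
dp [0.008, 0.085, -0.119] ang [-0.114, 0.008, -0.004]
dp [0.008, 0.105, -0.102] ang [-0.114, 0.0, 0.0]
dp [0.008, 0.122, -0.082] ang [-0.114, 0.0, 0.0]
dp [0.008, 0.134, -0.059] ang [-0.114, 0.0, 0.0]
dp [0.008, 0.143, -0.034] ang [-0.114, 0.0, 0.0]
dp [0.008, 0.147, -0.008] ang [-0.114, 0.0, 0.0]
dp [0.008, 0.146, 0.018] ang [-0.114, 0.0, 0.0]
dp [0.008, 0.14, 0.044] ang [-0.114, 0.0, 0.0]
dp [0.008, 0.13, 0.068] ang [-0.114, 0.0, 0.0]
dp [0.008, 0.116, 0.09] ang [-0.114, 0.0, 0.0]
dp [0.008, 0.098, 0.109] ang [-0.114, -0.0, -0.0]
dp [0.008, 0.077, 0.125] ang [-0.114, 0.0, 0.0]
dp [0.008, 0.054, 0.137] ang [-0.114, -0.0, -0.0]
dp [0.008, 0.029, 0.144] ang [-0.114, 0.0, 0.0]
dp [0.008, 0.003, 0.147] ang [-0.114, 0.0, 0.0]
dp [0.008, -0.023, 0.145] ang [-0.114, 0.0, 0.0]
dp [0.008, -0.049, 0.138] ang [-0.114, 0.0, 0.0]
```

>>> arm_command:
  series:
    - {"dp": [0.008,0.085,-0.119],"angular": [-0.114,0.008,-0.004],"gripper": 50}
    - {"dp": [0.008,0.105,-0.102],"angular": [-0.114,0,0],"gripper": 50}
    - {"dp": [0.008,0.122,-0.082],"angular": [-0.114,0,0],"gripper": 50}
    - {"dp": [0.008,0.134,-0.06],"angular": [-0.114,0,0],"gripper": 50}
    - {"dp": [0.008,0.143,-0.034],"angular": [-0.114,0,0],"gripper": 50}
    - {"dp": [0.008,0.147,-0.008],"angular": [-0.114,0,0],"gripper": 50}
    - {"dp": [0.008,0.146,0.018],"angular": [-0.114,0,0],"gripper": 50}
    - {"dp": [0.008,0.14,0.044],"angular": [-0.114,0,0],"gripper": 50}

```text
clock: 16.05
position: [0.5375, 0.1769, 0.173]
ee_rot: [0.647, -0.289, 0.644, 0.287]
contact_force: [-1.2, 0.1, 0.3]
width: 0.0499
```

```bash
python3 plan.py 492 326 150 137.4 8
```

```text
t 16.05 pos [537.5 176.9 173. ] psi 48.11 tilt x [ 0.005 -0.    -1.   ] w 49.9 F [-1.2  0.1  0.3] q [ 0.2   0.28  1.59 -0.    1.27 -0.64]
dp [0.024, 0.139, 0.084] ang [-0.124, 0.002, 0.003]
dp [0.024, 0.12, 0.109] ang [-0.124, 0.0, 0.0]
dp [0.024, 0.097, 0.13] ang [-0.124, 0.0, 0.0]
dp [0.024, 0.07, 0.147] ang [-0.124, -0.0, -0.0]
dp [0.024, 0.04, 0.157] ang [-0.124, 0.0, 0.0]
dp [0.024, 0.009, 0.162] ang [-0.124, 0.0, 0.0]
dp [0.024, -0.023, 0.161] ang [-0.124, 0.0, 0.0]
dp [0.024, -0.054, 0.153] ang [-0.124, 0.0, 0.0]
```

>>> arm_command:
  series:
    - {"dp": [0.024,0.139,0.084],"angular": [-0.118,0.002,0.003],"gripper": 50}
    - {"dp": [0.024,0.12,0.109],"angular": [-0.118,0,0],"gripper": 50}
    - {"dp": [0.024,0.097,0.13],"angular": [-0.118,0,0],"gripper": 50}
    - {"dp": [0.024,0.07,0.147],"angular": [-0.118,0,0],"gripper": 50}
    - {"dp": [0.024,0.04,0.157],"angular": [-0.118,0,0],"gripper": 50}
    - {"dp": [0.024,0.009,0.162],"angular": [-0.118,0,0],"gripper": 50}
    - {"dp": [0.024,-0.023,0.14],"angular": [-0.118,0,0],"gripper": 50}
    - {"dp": [0,-0.03,0.08],"angular": [-0.08,0,0],"gripper": 50}

```text
clock: 17.05
position: [0.4984, 0.3214, 0.1564]
ee_rot: [-0.296, 0.644, -0.293, -0.642]
contact_force: [0.1, -0.1, -0.3]
width: 0.0503
```

```bash
python3 plan.py 492 326 70 137.4 1
```

```text
t 17.05 pos [498.4 321.4 156.4] psi 130.83 tilt x [ 0.005  0.002 -1.   ] w 50.3 F [ 0.1 -0.1 -0.3] q [ 0.46  0.33  1.56 -0.    1.25 -1.83]
dp [0.719, 0.019, 0.065] ang [-0.073, -0.001, 0.003]
```

>>> arm_command:
  series:
    - {"dp": [0.15,0.019,0.065],"angular": [-0.073,-0.001,0.003],"gripper": 30}
    - {"dp": [0.2,0,0],"angular": [0,0,0],"gripper": 30}
    - {"dp": [0.2,0,0],"angular": [0,0,0],"gripper": 30}
    - {"dp": [0.12,0,0],"angular": [0,0,0],"gripper": 30}
    - {"dp": [0.03,0,0],"angular": [0,0,0],"gripper": 30}
    - {"dp": [0,0,0],"angular": [0,0,0],"gripper": 30}
    - {"dp": [0,0,0],"angular": [0,0,0],"gripper": 30}
    - {"dp": [0,0,0],"angular": [0,0,0],"gripper": 30}

```text
clock: 18.05
position: [0.4946, 0.3291, 0.0752]
ee_rot: [-0.258, 0.662, -0.252, -0.657]
contact_force: [0.0, 0.3, 0.5]
width: 0.0302
```

```bash
python3 plan.py 492 326 20 137.4 1; python3 fing.py 9 235 345 270 390 side
python3 - <<'E'
import cv2
a=cv2.imread('pics/side9.png'); cv2.imwrite('pics/c9.png',cv2.resize(a[190:385,205:345],None,fx=4,fy=4)[:,:][180:])
E
```

```text
t 18.05 pos [494.6 329.1  75.2] psi 137.78 tilt x [ 0.009  0.005 -1.   ] w 30.2 F [0.  0.3 0.5] q [ 0.47  0.4   1.67  0.    1.06 -1.93]
dp [0.459, 0.038, 0.001] ang [0.004, -0.002, 0.006]
side +z 106 lowest z [  5. 100. 101. 104. 105. 106. 107. 108. 109. 111. 111. 112.]
side -z 74 lowest z [ 99. 101. 101. 101. 102. 103. 104. 104. 104. 106. 106. 107.]
top +z 10 lowest z [151. 151. 152. 152. 153. 153. 153. 154. 154. 154.]
top -z 60 lowest z [  5.   5.   5.   6.   6.   7.   7.   8. 105. 111. 112. 120.]
```

View pics/c9.png

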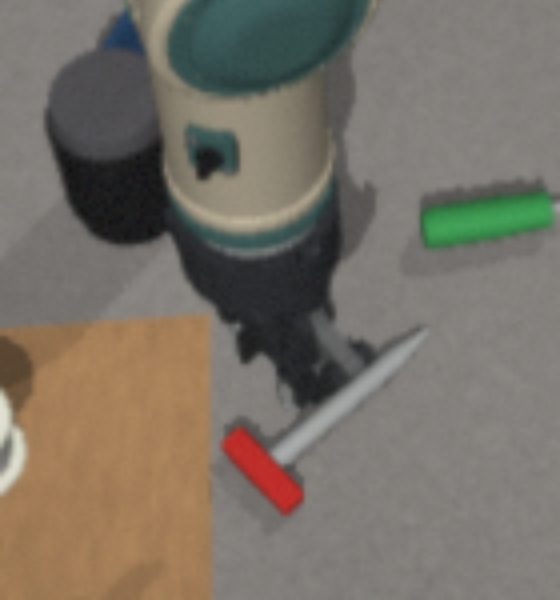

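The side crop shows the gripper over the shank near the red handle (262,470); the nose tip is at (425,330). Fingertips again measure 25 mm above the reported TCP, at z = 100 against 75 mm. I'll descend with that in mind.

>>> arm_command:
  series:
    - {"dp": [0.15,0.038,0.001],"angular": [0.004,-0.002,0.006],"gripper": 30}
    - {"dp": [0.18,0,0],"angular": [0,0,0],"gripper": 30}
    - {"dp": [0.18,0,0],"angular": [0,0,0],"gripper": 30}
    - {"dp": [0.08,0,0],"angular": [0,0,0],"gripper": 30}
    - {"dp": [0.02,0,0],"angular": [0,0,0],"gripper": 30}
    - {"dp": [0,0,0],"angular": [0,0,0],"gripper": 30}
    - {"dp": [0,0,0],"angular": [0,0,0],"gripper": 30}
    - {"dp": [0,0,0],"angular": [0,0,0],"gripper": 30}

```text
clock: 19.15
position: [0.491, 0.3251, -0.002]
ee_rot: [0.257, -0.659, 0.257, 0.659]
contact_force: [-0.5, -0.1, 0.4]
width: 0.0299
```

```bash
python3 plan.py 492 326 -18 137.4 1; python3 fing.py 10
```

```text
t 19.15 pos [491.  325.1  -2. ] psi 137.35 tilt x [-0.    -0.001 -1.   ] w 29.9 F [-0.5 -0.1  0.4] q [ 0.47  0.48  1.76 -0.    0.9  -1.93]
dp [0.133, -0.011, -0.001] ang [-0.001, -0.0, -0.0]
side +z 87 lowest z [23. 24. 27. 28. 29. 29. 29. 32. 33. 34. 36. 36.]
side -z 44 lowest z [22. 24. 25. 27. 28. 29. 29. 30. 30. 33. 34. 34.]
top -z 69 lowest z [ 6.  6.  6.  6.  6.  8. 21. 30. 31. 32. 33. 33.]
```

>>> arm_command:
  series:
    - {"dp": [0.06,-0.01,0],"angular": [0,0,0],"gripper": 30}
    - {"dp": [0.05,0,0],"angular": [0,0,0],"gripper": 30}
    - {"dp": [0.02,0,0],"angular": [0,0,0],"gripper": 30}
    - {"dp": [0,0,0],"angular": [0,0,0],"gripper": 30}
    - {"dp": [0,0,0],"angular": [0,0,0],"gripper": 30}
    - {"dp": [0,0,0],"angular": [0,0,0],"gripper": 30}
    - {"dp": [0,0,0],"angular": [0,0,0],"gripper": 30}
    - {"dp": [0,0,0],"angular": [0,0,0],"gripper": 30}

```text
clock: 20.25
position: [0.492, 0.3261, -0.0185]
ee_rot: [-0.257, 0.659, -0.257, -0.659]
contact_force: [-0.9, 0.1, 0.1]
width: 0.0304
```

```bash
python3 plan.py 492 326 -20 137.4 1; python3 fing.py 11
```

```text
t 20.25 pos [492.  326.1 -18.5] psi 137.35 tilt x [ 0. -0. -1.] w 30.4 F [-0.9  0.1  0.1] q [ 0.47  0.51  1.77 -0.    0.86 -1.93]
dp [0.012, 0.0, -0.001] ang [-0.001, -0.0, -0.0]
side +z 87 lowest z [ 7.  7. 11. 12. 14. 15. 16. 17. 17. 20. 21. 21.]
side -z 39 lowest z [ 7.  8. 10. 10. 11. 11. 11. 12. 14. 15. 16. 17.]
top -z 60 lowest z [ 6. 11. 11. 12. 13. 17. 19. 22. 23. 24. 25. 26.]
```

>>> arm_command:
  series:
    - {"dp": [0.018,0,0],"angular": [0,0,0],"gripper": 30}
    - {"dp": [0,0,0],"angular": [0,0,0],"gripper": 8}
    - {"dp": [0,0,0],"angular": [0,0,0],"gripper": 8}
    - {"dp": [0,0,0],"angular": [0,0,0],"gripper": 8}
    - {"dp": [0,0,0],"angular": [0,0,0],"gripper": 8}
    - {"dp": [0,0,0],"angular": [0,0,0],"gripper": 8}
    - {"dp": [0,0,0],"angular": [0,0,0],"gripper": 8}
    - {"dp": [0,0,0],"angular": [0,0,0],"gripper": 8}
  grip_force: 60

```text
clock: 21.35
position: [0.492, 0.3262, -0.0206]
ee_rot: [-0.257, 0.659, -0.257, -0.659]
contact_force: [0.1, -0.2, -0.6]
width: 0.0116
```

>>> arm_command:
  series:
    - {"dp": [0,0,0],"angular": [0,0,0],"gripper": 5}
    - {"dp": [-0.05,0,0],"angular": [0,0,0],"gripper": 5}
    - {"dp": [-0.2,0,0],"angular": [0,0,0],"gripper": 5}
    - {"dp": [-0.3,0,0],"angular": [0,0,0],"gripper": 5}
    - {"dp": [-0.3,0,0],"angular": [0,0,0],"gripper": 5}
    - {"dp": [-0.2,0,0],"angular": [0,0,0],"gripper": 5}
    - {"dp": [0,0,0],"angular": [0,0,0],"gripper": 5}
    - {"dp": [0,0,0],"angular": [0,0,0],"gripper": 5}
  grip_force: 110

```text
clock: 22.35
position: [0.49, 0.3251, 0.1068]
ee_rot: [0.256, -0.657, 0.259, 0.66]
contact_force: [0.5, -0.7, -1.6]
width: 0.0094
```

```bash
cat > spin.py <<'E'
# spindle line relative to the tool: along tool y (shank), z (lateral), height
from h import *
import sys
def spin(tag):
    s=get_state(); c=s["position"]*1000; M=rot(s).as_matrix()
    for n in("side","top"):
        D=save(n,n+tag); P=np.load(f"pics/{n}{tag}.npy")*1000; I=D["image"].astype(int)
        a=(P-c)@M[:,2]; b=(P-c)@M[:,1]; h=P[...,2]-c[2]
        rd=(I[...,2]>I[...,1]+50)&(I[...,2]>I[...,0]+50)&(abs(a)<50)&(abs(b+24)<30)&(h>0)&(h<60)
        sh=(abs(a)<14)&(b>16)&(b<115)&(h>0)&(h<60)&~rd&(I.max(2)-I.min(2)<40)
        print(n,"red",rd.sum(),"b",np.percentile(b[rd],[2,50,98]).round(1) if rd.any() else "","a",np.percentile(a[rd],[2,50,98]).round(1) if rd.any() else "","h",np.percentile(h[rd],[2,50,98]).round(1) if rd.any() else "")
        for lo in range(16,115,14):
            k=sh&(b>=lo)&(b<lo+14)
            if k.sum()>3: print("   b",lo,"n",k.sum(),"a",np.median(a[k]).round(1),"h",np.median(h[k]).round(1),"hmax",np.percentile(h[k],95).round(1),"bmax",b[k].max().round(1))
spin(sys.argv[1])
E
python3 plan.py; python3 spin.py 12
```

```text
t 22.35 pos [490.  325.1 106.8] psi 137.35 tilt x [-0.005 -0.003 -1.   ] w 9.4 F [ 0.5 -0.7 -1.6] q [ 0.47  0.37  1.63 -0.    1.15 -1.93]
side red 230 b [-34.1 -28.  -19.6] a [-25.5   3.6  28.2] h [26.  33.9 37.7]
   b 30 n 26 a 3.1 h 33.2 hmax 35.9 bmax 43.9
   b 44 n 43 a 3.4 h 33.2 hmax 36.2 bmax 57.7
   b 58 n 44 a 3.1 h 34.1 hmax 36.1 bmax 71.9
   b 72 n 33 a 2.7 h 32.9 hmax 35.8 bmax 86.0
   b 86 n 17 a 1.8 h 31.0 hmax 33.9 bmax 99.0
top red 0 b  a  h 
   b 16 n 37 a -3.2 h 32.7 hmax 36.1 bmax 30.0
   b 30 n 39 a -2.7 h 33.2 hmax 35.9 bmax 43.7
   b 44 n 40 a -2.0 h 32.1 hmax 36.5 bmax 57.9
   b 58 n 36 a -2.8 h 32.3 hmax 37.7 bmax 71.1
   b 72 n 38 a -2.1 h 33.4 hmax 38.4 bmax 86.0
   b 86 n 26 a -2.5 h 30.9 hmax 34.0 bmax 99.7
   b 100 n 6 a -2.7 h 30.3 hmax 30.9 bmax 103.4
```

The spindle is held level and square (1.6 N load, shank axis about 27.6 mm above TCP, tip about 102 mm ahead along tool y). I'll raise it, swing it round and bring it to the board side.

```bash
python3 plan.py 528 -126 140 -16.74 15
```

```text
t 22.45 pos [490.  325.1 106.5] psi 137.35 tilt x [-0.005 -0.003 -1.   ] w 9.5 F [ 0.4 -0.4 -1.4] q [ 0.47  0.37  1.63 -0.    1.15 -1.93]
dp [-0.018, 0.17, -0.185] ang [0.114, 0.001, -0.004]
dp [-0.019, 0.134, -0.213] ang [0.114, 0.0, 0.0]
dp [-0.019, 0.094, -0.233] ang [0.114, 0.0, 0.0]
dp [-0.019, 0.051, -0.246] ang [0.114, 0.0, 0.0]
dp [-0.019, 0.006, -0.251] ang [0.114, -0.0, -0.0]
dp [-0.019, -0.039, -0.249] ang [0.114, 0.0, 0.0]
dp [-0.019, -0.082, -0.238] ang [0.114, 0.0, 0.0]
dp [-0.019, -0.123, -0.219] ang [0.114, -0.0, -0.0]
dp [-0.019, -0.16, -0.194] ang [0.114, 0.0, 0.0]
dp [-0.019, -0.192, -0.162] ang [0.114, 0.0, 0.0]
dp [-0.019, -0.218, -0.125] ang [0.114, 0.0, 0.0]
dp [-0.019, -0.237, -0.084] ang [0.114, 0.0, 0.0]
dp [-0.019, -0.248, -0.041] ang [0.114, 0.0, 0.0]
dp [-0.019, -0.251, 0.004] ang [0.114, 0.0, 0.0]
dp [-0.019, -0.247, 0.049] ang [0.114, 0.0, 0.0]
```

>>> arm_command:
  series:
    - {"dp": [-0.15,0.09,-0.09],"angular": [0.05,0,-0.004],"gripper": 5}
    - {"dp": [-0.12,0.134,-0.213],"angular": [0.1,0,0],"gripper": 5}
    - {"dp": [-0.02,0.094,-0.233],"angular": [0.114,0,0],"gripper": 5}
    - {"dp": [0,0.051,-0.246],"angular": [0.114,0,0],"gripper": 5}
    - {"dp": [0,0.006,-0.25],"angular": [0.114,0,0],"gripper": 5}
    - {"dp": [0,-0.039,-0.25],"angular": [0.114,0,0],"gripper": 5}
    - {"dp": [0,-0.082,-0.238],"angular": [0.114,0,0],"gripper": 5}
    - {"dp": [0,-0.123,-0.22],"angular": [0.114,0,0],"gripper": 5}

```text
clock: 23.45
position: [0.5254, 0.0962, 0.131]
ee_rot: [0.606, -0.352, 0.619, 0.356]
contact_force: [-0.3, -0.1, -2.4]
width: 0.0095
```

```bash
python3 plan.py 528 -126 140 -16.74 9
```

```text
t 23.45 pos [525.4  96.2 131. ] psi 60.08 tilt x [-0.019 -0.003 -1.   ] w 9.5 F [-0.3 -0.1 -2.4] q [ 0.05  0.28  1.7  -0.    1.18 -0.99]
dp [-0.008, -0.105, -0.177] ang [0.095, -0.009, -0.009]
dp [-0.008, -0.13, -0.16] ang [0.095, 0.0, 0.0]
dp [-0.008, -0.152, -0.139] ang [0.095, 0.0, 0.0]
dp [-0.008, -0.171, -0.114] ang [0.095, 0.0, 0.0]
dp [-0.008, -0.186, -0.088] ang [0.095, 0.0, 0.0]
dp [-0.008, -0.197, -0.059] ang [0.095, 0.0, 0.0]
dp [-0.008, -0.204, -0.029] ang [0.095, 0.0, 0.0]
dp [-0.008, -0.206, 0.001] ang [0.095, 0.0, 0.0]
dp [-0.008, -0.203, 0.032] ang [0.095, 0.0, 0.0]
```

>>> arm_command:
  series:
    - {"dp": [-0.01,-0.115,-0.177],"angular": [0.1,-0.009,-0.009],"gripper": 5}
    - {"dp": [-0.01,-0.14,-0.16],"angular": [0.1,0,0],"gripper": 5}
    - {"dp": [-0.01,-0.17,-0.139],"angular": [0.1,0,0],"gripper": 5}
    - {"dp": [-0.01,-0.2,-0.114],"angular": [0.1,0,0],"gripper": 5}
    - {"dp": [-0.01,-0.22,-0.088],"angular": [0.1,0,0],"gripper": 5}
    - {"dp": [-0.01,-0.22,-0.06],"angular": [0.1,0,0],"gripper": 5}
    - {"dp": [-0.01,-0.22,-0.03],"angular": [0.1,0,0],"gripper": 5}
    - {"dp": [0,-0.15,0],"angular": [0.06,0,0],"gripper": 5}

```text
clock: 24.45
position: [0.5203, -0.1161, 0.1286]
ee_rot: [0.697, 0.067, 0.711, -0.066]
contact_force: [-0.0, -0.2, -1.5]
width: 0.0096
```

```bash
python3 plan.py 528 -130 80 -16.74 1
```

```text
t 24.45 pos [ 520.3 -116.1  128.6] psi -10.77 tilt x [-0.019  0.003 -1.   ] w 9.6 F [-0.  -0.2 -1.5] q [-0.35  0.28  1.71 -0.    1.17 -0.16]
dp [0.403, -0.101, 0.093] ang [0.066, -0.012, 0.001]
```

>>> arm_command:
  series:
    - {"dp": [0.05,-0.13,0.093],"angular": [0.066,-0.012,0.001],"gripper": 5}
    - {"dp": [0.15,0,0],"angular": [0,0,0],"gripper": 5}
    - {"dp": [0.18,0,0],"angular": [0,0,0],"gripper": 5}
    - {"dp": [0.15,0,0],"angular": [0,0,0],"gripper": 5}
    - {"dp": [0.05,0,0],"angular": [0,0,0],"gripper": 5}
    - {"dp": [0,0,0],"angular": [0,0,0],"gripper": 5}
    - {"dp": [0,0,0],"angular": [0,0,0],"gripper": 5}
    - {"dp": [0,0,0],"angular": [0,0,0],"gripper": 5}

```text
clock: 25.45
position: [0.5251, -0.1353, 0.0514]
ee_rot: [0.696, 0.106, 0.703, -0.105]
contact_force: [0.8, 0.5, -0.7]
width: 0.0093
```

```bash
python3 plan.py 526.4 -136.4 29 -16.74 1
```

```text
t 25.45 pos [ 525.1 -135.3   51.4] psi -17.11 tilt x [-0.009  0.003 -1.   ] w 9.3 F [ 0.8  0.5 -0.7] q [-0.38  0.37  1.8  -0.    0.99 -0.08]
dp [0.186, -0.005, 0.015] ang [-0.004, -0.006, 0.0]
```

>>> arm_command:
  series:
    - {"dp": [0.08,-0.005,0.013],"angular": [-0.004,-0.006,0],"gripper": 5}
    - {"dp": [0.07,0,0],"angular": [0,0,0],"gripper": 5}
    - {"dp": [0.02,0,0],"angular": [0,0,0],"gripper": 5}
    - {"dp": [0,0,0],"angular": [0,0,0],"gripper": 5}
    - {"dp": [0,0,0],"angular": [0,0,0],"gripper": 5}
    - {"dp": [0,0,0],"angular": [0,0,0],"gripper": 5}
    - {"dp": [0,0,0],"angular": [0,0,0],"gripper": 5}
    - {"dp": [0,0,0],"angular": [0,0,0],"gripper": 5}

```text
clock: 26.45
position: [0.5272, -0.1367, 0.0306]
ee_rot: [0.701, 0.103, 0.699, -0.103]
contact_force: [-0.3, -0.3, -1.1]
width: 0.0093
```

```bash
python3 plan.py 526.4 -136.4 29 -16.74 1; python3 spin.py 13
python3 - <<'E'
import cv2,numpy as np
a=cv2.imread('pics/side13.png'); b=cv2.imread('pics/top13.png')
A=cv2.resize(a[170:290,220:350],None,fx=3,fy=3,interpolation=cv2.INTER_CUBIC); B=cv2.resize(b[140:260,300:430],None,fx=3,fy=3,interpolation=cv2.INTER_CUBIC)
cv2.imwrite('pics/c13.png',np.hstack([A,B]))
E
```

```text
t 26.45 pos [ 527.2 -136.7   30.6] psi -16.72 tilt x [ 0.003 -0.001 -1.   ] w 9.3 F [-0.3 -0.3 -1.1] q [-0.38  0.39  1.83 -0.    0.92 -0.09]
dp [0.013, 0.0, -0.007] ang [0.0, 0.002, 0.0]
side red 26 b [-24.3 -15.6  -6.2] a [-27.8 -21.9 -14.3] h [24.2 30.9 41.5]
   b 16 n 24 a -0.4 h 33.0 hmax 47.8 bmax 29.0
   b 30 n 17 a -2.5 h 32.4 hmax 36.3 bmax 43.3
   b 44 n 21 a -1.1 h 33.3 hmax 36.0 bmax 57.6
   b 58 n 21 a -2.7 h 33.5 hmax 36.2 bmax 71.3
   b 72 n 25 a -0.9 h 32.6 hmax 35.6 bmax 85.9
   b 86 n 13 a -0.9 h 30.2 hmax 34.1 bmax 99.5
   b 100 n 4 a 0.1 h 29.2 hmax 30.5 bmax 104.2
top red 0 b  a  h 
   b 44 n 7 a -2.1 h 33.5 hmax 36.5 bmax 58.0
   b 58 n 32 a 0.6 h 33.3 hmax 36.3 bmax 71.8
   b 72 n 30 a -0.2 h 33.0 hmax 36.9 bmax 85.6
   b 86 n 16 a 1.5 h 30.5 hmax 34.6 bmax 99.0
```

View pics/c13.png

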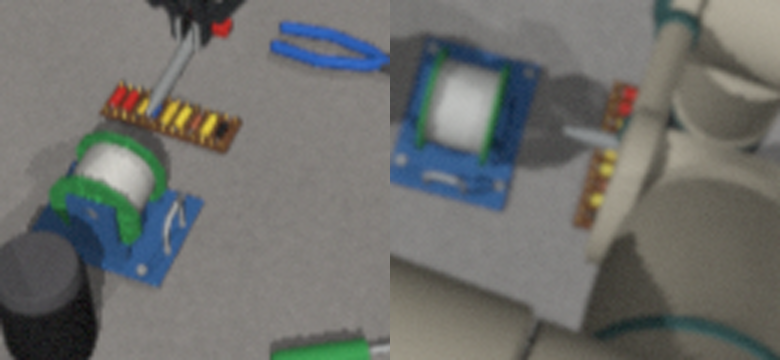

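Left crop: the reel stands upright between the cheeks with the spindle tip (155,112) pointing at the near cheek. Right crop (top view) agrees. A small lateral and height correction, then advance.

>>> arm_command:
  series:
    - {"dp": [0.013,0.06,-0.006],"angular": [0,0.002,0],"gripper": 5}
    - {"dp": [0,0.09,0],"angular": [0,0,0],"gripper": 5}
    - {"dp": [0,0.09,0],"angular": [0,0,0],"gripper": 5}
    - {"dp": [0,0.05,0],"angular": [0,0,0],"gripper": 5}
    - {"dp": [0,0.02,0],"angular": [0,0,0],"gripper": 5}
    - {"dp": [0,0,0],"angular": [0,0,0],"gripper": 5}
    - {"dp": [0,0,0],"angular": [0,0,0],"gripper": 5}
    - {"dp": [0,0,0],"angular": [0,0,0],"gripper": 5}

```text
clock: 27.55
position: [0.5379, -0.0978, 0.0289]
ee_rot: [0.699, 0.102, 0.7, -0.103]
contact_force: [0.2, 0.4, -2.1]
width: 0.0093
```

```bash
cat > ins.py <<'E'
from h import *
import sys
S=np.array([579.7,40.8]); v=np.array([np.cos(np.radians(73.26)),np.sin(np.radians(73.26))]); xs=np.array([v[1],-v[0]])
s=get_state(); c=s["position"]*1000; d=c[:2]-S; M=rot(s).as_matrix()
F=s["contact_force"]
print("t",round(s["clock"],2),"y_s",(d@v).round(2),"x_s",(d@xs).round(2),"z",c[2].round(2),"tip y",(d@v+102).round(1),"psi",np.degrees(np.arctan2(M[1,2],M[0,2])).round(2),"tilt",M[:,0].round(4),"F along",(F[:2]@v).round(1),"lat",(F[:2]@xs).round(1),"Fz",F[2].round(1),"w",s["width"].round(4))
E
python3 ins.py; python3 spin.py 14
```

```text
side red 28 b [-28.1 -16.   -6.1] a [-27.2 -22.2 -15.1] h [22.8 32.8 39. ]
   b 16 n 21 a -0.8 h 33.2 hmax 37.2 bmax 29.9
   b 30 n 20 a -1.6 h 32.7 hmax 35.1 bmax 43.6
   b 44 n 21 a -3.1 h 31.8 hmax 36.6 bmax 57.5
   b 58 n 20 a -1.5 h 34.4 hmax 36.9 bmax 71.3
   b 72 n 23 a -1.0 h 32.2 hmax 34.9 bmax 85.6
   b 86 n 13 a -1.3 h 32.0 hmax 34.7 bmax 93.7
top red 0 b  a  h 
   b 58 n 10 a -2.4 h 32.2 hmax 37.3 bmax 71.8
   b 72 n 30 a -0.1 h 33.4 hmax 38.1 bmax 85.8
   b 86 n 15 a 1.0 h 30.6 hmax 33.9 bmax 99.8
   b 100 n 5 a 2.6 h 39.8 hmax 41.9 bmax 111.5Traceback (most recent call last):
  File "ins.py", line 6, in <module>
    print("t",round(s["clock"],2),"y_s",(d@v).round(2),"x_s",(d@xs).round(2),"z",c[2].round(2),"tip y",(d@v+102).round(1),"psi",np.degrees(np.arctan2(M[1,2],M[0,2])).round(2),"tilt",M[:,0].round(4),"F along",(F[:2]@v).round(1),"lat",(F[:2]@xs).round(1),"Fz",F[2].round(1),"w",s["width"].round(4))
                                                                                                                                                                                                                                                                                    ^^^^^^^^^^^^^^^^
AttributeError: 'float' object has no attribute 'round'
```

>>> arm_command:
  series:
    - {"dp": [0,0.03,0],"angular": [0,0,0],"gripper": 5}
    - {"dp": [0,0.03,0],"angular": [0,0,0],"gripper": 5}
    - {"dp": [0,0.03,0],"angular": [0,0,0],"gripper": 5}
    - {"dp": [0,0.03,0],"angular": [0,0,0],"gripper": 5}
    - {"dp": [0,0.02,0],"angular": [0,0,0],"gripper": 5}
    - {"dp": [0,0,0],"angular": [0,0,0],"gripper": 5}
    - {"dp": [0,0,0],"angular": [0,0,0],"gripper": 5}
    - {"dp": [0,0,0],"angular": [0,0,0],"gripper": 5}

```text
clock: 28.65
position: [0.5431, -0.0806, 0.0289]
ee_rot: [0.699, 0.103, 0.7, -0.103]
contact_force: [0.1, 1.0, -2.4]
width: 0.0099
```

```bash
sed -i 's/s\["width"\].round(4)/round(float(s["width"]),4)/' ins.py; python3 ins.py
```

```text
t 28.65 y_s -126.76 x_s -0.1 z 28.88 tip y -24.8 psi -16.69 tilt [-8.e-04  0.e+00 -1.e+00] F along 1.0 lat -0.2 Fz -2.4 w 0.0099
```

>>> arm_command:
  series:
    - {"dp": [0,0.03,0],"angular": [0,0,0],"gripper": 5}
    - {"dp": [0,0.03,0],"angular": [0,0,0],"gripper": 5}
    - {"dp": [0,0.03,0],"angular": [0,0,0],"gripper": 5}
    - {"dp": [0,0.03,0],"angular": [0,0,0],"gripper": 5}
    - {"dp": [0,0.03,0],"angular": [0,0,0],"gripper": 5}
    - {"dp": [0,0.03,0],"angular": [0,0,0],"gripper": 5}
    - {"dp": [0,0.03,0],"angular": [0,0,0],"gripper": 5}
    - {"dp": [0,0,0],"angular": [0,0,0],"gripper": 5}

```text
clock: 29.65
position: [0.5504, -0.0553, 0.0286]
ee_rot: [0.699, 0.102, 0.7, -0.103]
contact_force: [-0.1, 0.1, -2.0]
width: 0.0098
```

```bash
python3 ins.py
```

```text
t 29.65 y_s -100.46 x_s -0.4 z 28.56 tip y 1.5 psi -16.66 tilt [-1.8e-03 -9.0e-04 -1.0e+00] F along 0.0 lat -0.1 Fz -2.0 w 0.0098
```

```bash
python3 spin.py 15
python3 - <<'E'
import cv2,numpy as np
a=cv2.imread('pics/side15.png'); b=cv2.imread('pics/top15.png')
A=cv2.resize(a[170:280,210:310],None,fx=4,fy=4,interpolation=cv2.INTER_CUBIC); B=cv2.resize(b[140:250,300:400],None,fx=4,fy=4,interpolation=cv2.INTER_CUBIC)
cv2.imwrite('pics/c15.png',np.hstack([A,B]))
E
```

```text
side red 25 b [-26.6 -16.8 -12.9] a [-27.1 -23.5 -15.8] h [23.3 31.8 35.1]
   b 16 n 21 a -0.1 h 32.1 hmax 35.9 bmax 29.9
   b 30 n 20 a -1.4 h 32.6 hmax 34.8 bmax 42.6
   b 44 n 20 a -1.9 h 33.1 hmax 34.7 bmax 55.5
   b 72 n 15 a -2.5 h 53.0 hmax 57.8 bmax 85.6
   b 86 n 54 a -0.7 h 53.9 hmax 56.3 bmax 99.1
   b 100 n 47 a -1.3 h 53.6 hmax 55.5 bmax 113.7
   b 114 n 6 a -5.0 h 53.2 hmax 54.6 bmax 115.0
top red 0 b  a  h 
   b 72 n 36 a -0.4 h 53.8 hmax 57.5 bmax 85.7
   b 86 n 71 a -1.1 h 53.0 hmax 56.9 bmax 99.8
   b 100 n 72 a -0.9 h 52.6 hmax 56.7 bmax 114.0
   b 114 n 6 a 5.8 h 51.4 hmax 57.0 bmax 114.9
```

View pics/c15.png

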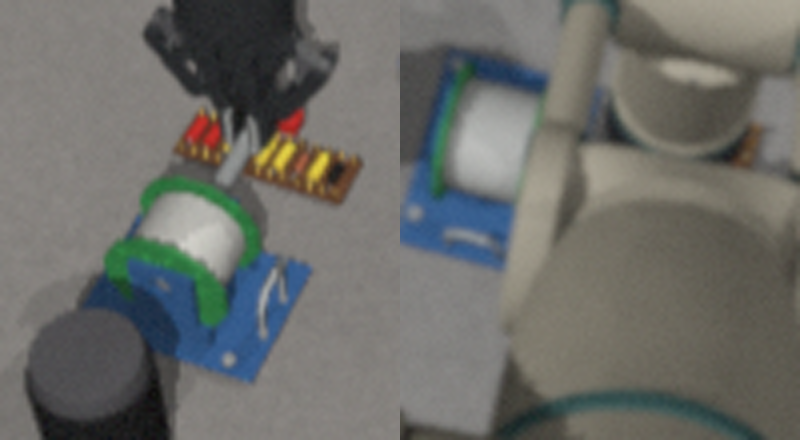

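The spindle has gone through the near cheek into the bore, and the handle is still 16 mm behind the grip, so it has not slipped. I'll carry on and watch the force.

>>> arm_command:
  series:
    - {"dp": [0,0.03,0.003],"angular": [0,0,0],"gripper": 5}
    - {"dp": [0,0.03,0],"angular": [0,0,0],"gripper": 5}
    - {"dp": [0,0.03,0],"angular": [0,0,0],"gripper": 5}
    - {"dp": [0,0.03,0],"angular": [0,0,0],"gripper": 5}
    - {"dp": [0,0.03,0],"angular": [0,0,0],"gripper": 5}
    - {"dp": [0,0.03,0],"angular": [0,0,0],"gripper": 5}
    - {"dp": [0,0.02,0],"angular": [0,0,0],"gripper": 5}
    - {"dp": [0,0,0],"angular": [0,0,0],"gripper": 5}

```text
clock: 30.75
position: [0.5571, -0.0333, 0.0287]
ee_rot: [0.699, 0.1, 0.701, -0.104]
contact_force: [-1.4, -2.5, -1.3]
width: 0.0096
```

```bash
python3 ins.py
```

```text
t 30.75 y_s -77.48 x_s -0.32 z 28.68 tip y 24.5 psi -16.6 tilt [-0.0037 -0.0048 -1.    ] F along -2.8 lat -0.7 Fz -1.3 w 0.0096
```

>>> arm_command:
  series:
    - {"dp": [0,0.03,0.002],"angular": [0,0,0.003],"gripper": 5}
    - {"dp": [0,0.035,0],"angular": [0,0,0],"gripper": 5}
    - {"dp": [0,0.035,0],"angular": [0,0,0],"gripper": 5}
    - {"dp": [0,0.035,0],"angular": [0,0,0],"gripper": 5}
    - {"dp": [0,0.035,0],"angular": [0,0,0],"gripper": 5}
    - {"dp": [0,0.03,0],"angular": [0,0,0],"gripper": 5}
    - {"dp": [0,0.0,0],"angular": [0,0,0],"gripper": 5}
    - {"dp": [0,0,0],"angular": [0,0,0],"gripper": 5}

```text
clock: 31.75
position: [0.5634, -0.0112, 0.0283]
ee_rot: [0.698, 0.1, 0.701, -0.103]
contact_force: [-1.6, -4.3, -0.6]
width: 0.0095
```

```bash
python3 ins.py
```

```text
t 31.75 y_s -54.5 x_s -0.58 z 28.26 tip y 47.5 psi -16.54 tilt [-0.0045 -0.0028 -1.    ] F along -4.6 lat -0.3 Fz -0.6 w 0.0095
```

```bash
python3 spin.py 16
python3 - <<'E'
import cv2,numpy as np
from h import *
a=cv2.imread('pics/side16.png'); d=get_image("side")
S=np.array([579.7,40.8,56.5]); v=np.array([.288,.9576,0])
print("expected tip px",np.round(proj(d,(S+47.5*v)/1e3),1),"handle centre px",np.round(proj(d,(S+(-54.5-24)*v)/1e3),1), "far hole",np.round(proj(d,(S+37*v)/1e3),1))
A=cv2.resize(a[180:270,220:320],None,fx=6,fy=6,interpolation=cv2.INTER_CUBIC)
cv2.imwrite('pics/c16.png',A)
E
```

```text
side red 23 b [-25.  -16.1 -13.1] a [-27.6 -24.8 -15.5] h [19.5 30.6 38.3]
   b 30 n 28 a -0.6 h 54.7 hmax 57.6 bmax 43.3
   b 44 n 43 a 0.1 h 53.8 hmax 56.7 bmax 56.5
   b 58 n 50 a -2.9 h 53.5 hmax 56.8 bmax 71.4
   b 72 n 18 a -1.8 h 54.0 hmax 57.8 bmax 79.1
   b 86 n 22 a 1.4 h 26.0 hmax 31.8 bmax 99.3
top red 0 b  a  h 
   b 30 n 11 a 9.2 h 54.1 hmax 56.2 bmax 44.0
   b 44 n 23 a 7.6 h 54.4 hmax 57.8 bmax 57.8
   b 86 n 4 a 1.5 h 25.3 hmax 25.6 bmax 99.2
expected tip px [248.3 244. ] handle centre px [269.  208.9] far hole [250.1 240.9]
```

View pics/c16.png

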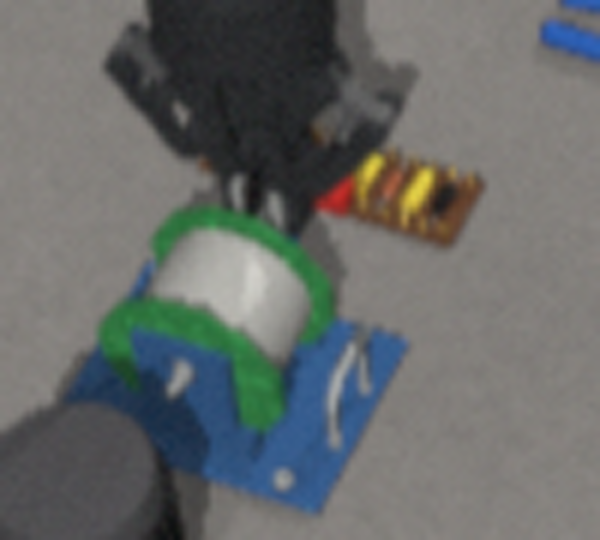

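The bright nose protrudes from the far cheek's hole at (180,375), so the spindle is through both cheeks and the bore, with the grip just short of the near cheek. Next I release, rise, step back behind the handle and push it home with closed fingers.

>>> arm_command:
  series:
    - {"dp": [0,0,0],"angular": [0,0,0],"gripper": 20}
    - {"dp": [0,0,0],"angular": [0,0,0],"gripper": 30}
    - {"dp": [0,0,0],"angular": [0,0,0],"gripper": 30}
    - {"dp": [0,0,0],"angular": [0,0,0],"gripper": 30}
    - {"dp": [-0.1,0,0],"angular": [0,0,0],"gripper": 30}
    - {"dp": [-0.2,0,0],"angular": [0,0,0],"gripper": 30}
    - {"dp": [-0.1,0,0],"angular": [0,0,0],"gripper": 30}
    - {"dp": [0,0,0],"angular": [0,0,0],"gripper": 30}
  grip_force: 20

```text
clock: 32.9
position: [0.566, -0.0086, 0.0804]
ee_rot: [0.7, 0.103, 0.699, -0.102]
contact_force: [-0.1, -0.7, 0.4]
width: 0.0299
```

```bash
python3 ins.py; python3 plan.py 548.3 -63.5 80 -16.74
```

```text
t 32.9 y_s -51.26 x_s 1.11 z 80.36 tip y 50.7 psi -16.69 tilt [ 0.0014  0.0023 -1.    ] F along -0.7 lat 0.1 Fz 0.4 w 0.0299
t 32.9 pos [566.   -8.6  80.4] psi -16.69 tilt x [ 0.001  0.002 -1.   ] w 29.9 F [-0.1 -0.7  0.4] q [-0.14  0.36  1.72  0.    1.06  0.15]
dp [0.002, -0.481, -0.01] ang [0.001, 0.0, -0.002]
```

>>> arm_command:
  series:
    - {"dp": [0,-0.15,-0.009],"angular": [0,0,-0.002],"gripper": 2}
    - {"dp": [0,-0.2,0],"angular": [0,0,0],"gripper": 2}
    - {"dp": [0,-0.12,0],"angular": [0,0,0],"gripper": 2}
    - {"dp": [0,0,0],"angular": [0,0,0],"gripper": 2}
    - {"dp": [0,0,0],"angular": [0,0,0],"gripper": 2}
    - {"dp": [0,0,0],"angular": [0,0,0],"gripper": 2}
    - {"dp": [0,0,0],"angular": [0,0,0],"gripper": 2}
    - {"dp": [0,0,0],"angular": [0,0,0],"gripper": 2}

```text
clock: 33.9
position: [0.5457, -0.0645, 0.0778]
ee_rot: [0.698, 0.102, 0.701, -0.103]
contact_force: [0.0, -0.6, -0.1]
width: 0.0022
```

```bash
python3 ins.py
cat > red.py <<'E'
from h import *
import sys
S=np.array([579.7,40.8]); v=np.array([np.cos(np.radians(73.26)),np.sin(np.radians(73.26))]); xs=np.array([v[1],-v[0]])
for n in("side","top"):
    D=save(n,n+sys.argv[1]); P=np.load(f"pics/{n}{sys.argv[1]}.npy")*1000; I=D["image"].astype(int)
    y=(P[...,:2]-S)@v; x=(P[...,:2]-S)@xs; z=P[...,2]
    r=(I[...,2]>I[...,1]+50)&(I[...,2]>I[...,0]+50)&(abs(x)<45)&(y<-25)&(y>-110)&(z>35)&(z<80)
    if r.sum()>3: print(n,"handle",r.sum(),"y",np.percentile(y[r],[2,50,98]).round(1),"x",np.percentile(x[r],[2,50,98]).round(1),"z",np.percentile(z[r],[2,50,98]).round(1))
    g=(I[...,1]>I[...,2]+25)&(I[...,1]>I[...,0]+15)&(abs(x)<50)&(abs(y)<45)&(z>15)
    if g.sum()>3: print(n,"reel y",np.percentile(y[g],[2,98]).round(1),"x",np.percentile(x[g],[2,98]).round(1),"ztop",np.percentile(z[g],[90,95,98]).round(1))
    w=(abs(x)<3)&(abs(y)<22)&(z>60)
    if w.sum()>3: print(n,"winding top",np.median(z[w]).round(1))
    t=(abs(x)<14)&(y>40)&(y<62)&(z>40)&(z<70)&(I.sum(2)>250)
    if t.sum(): print(n,"nose n",t.sum(),"ymax",y[t].max().round(1))
E
python3 red.py 17
```

```text
t 33.9 y_s -110.59 x_s -2.27 z 77.77 tip y -8.6 psi -16.64 tilt [-4.6e-03  1.0e-04 -1.0e+00] F along -0.6 lat 0.2 Fz -0.1 w 0.0022
side handle 130 y [-82.5 -72.4 -66. ] x [-27.1  -3.8  24.8] z [52.1 62.9 66.9]
side reel y [-23.2  33.8] x [-40.7  39.9] ztop [88.5 91.1 92.9]
side winding top 83.1
side nose n 10 ymax 49.8
top handle 58 y [-87.6 -79.  -72.6] x [ 3.1 13.8 26.2] z [57.8 64.  69.6]
top reel y [-28.2  27.6] x [-37.4  29.5] ztop [91.6 93.9 95.6]
top winding top 83.0
top nose n 4 ymax 44.8
```

>>> arm_command:
  series:
    - {"dp": [0.1,0,0.017],"angular": [0,0,0.002],"gripper": 2}
    - {"dp": [0.15,0,0],"angular": [0,0,0],"gripper": 2}
    - {"dp": [0.13,0,0],"angular": [0,0,0],"gripper": 2}
    - {"dp": [0.05,0,0],"angular": [0,0,0],"gripper": 2}
    - {"dp": [0,0,0],"angular": [0,0,0],"gripper": 2}
    - {"dp": [0,0,0],"angular": [0,0,0],"gripper": 2}
    - {"dp": [0,0,0],"angular": [0,0,0],"gripper": 2}
    - {"dp": [0,0,0],"angular": [0,0,0],"gripper": 2}

```text
clock: 35.0
position: [0.5486, -0.0652, 0.0237]
ee_rot: [0.699, 0.103, 0.7, -0.101]
contact_force: [-0.1, 0.2, -0.5]
width: 0.002
```

```bash
python3 ins.py; python3 fing.py 18
```

```text
t 35.0 y_s -110.47 x_s 0.71 z 23.71 tip y -8.5 psi -16.63 tilt [-0.0018  0.0031 -1.    ] F along 0.2 lat -0.1 Fz -0.5 w 0.002
side +z 98 lowest z [50. 55. 56. 57. 57. 57. 57. 58. 59. 60. 60. 63.]
side -z 119 lowest z [ 5.  5.  7.  7.  8.  9. 10. 11. 11. 48. 52. 54.]
```

>>> arm_command:
  series:
    - {"dp": [0.01,0.05,-0.005],"angular": [0,0,0],"gripper": 2}
    - {"dp": [0,0.05,0],"angular": [0,0,0],"gripper": 2}
    - {"dp": [0,0.04,0],"angular": [0,0,0],"gripper": 2}
    - {"dp": [0,0.04,0],"angular": [0,0,0],"gripper": 2}
    - {"dp": [0,0.04,0],"angular": [0,0,0],"gripper": 2}
    - {"dp": [0,0.04,0],"angular": [0,0,0],"gripper": 2}
    - {"dp": [0,0.02,0],"angular": [0,0,0],"gripper": 2}
    - {"dp": [0,0,0],"angular": [0,0,0],"gripper": 2}

```text
clock: 36.1
position: [0.5556, -0.0385, 0.0214]
ee_rot: [0.698, 0.095, 0.702, -0.104]
contact_force: [0.1, -0.2, 0.0]
width: 0.0016
```

```bash
python3 ins.py; python3 red.py 19
```

```text
t 36.1 y_s -82.91 x_s -0.21 z 21.44 tip y 19.1 psi -16.17 tilt [-0.0078 -0.0126 -0.9999] F along -0.1 lat 0.1 Fz 0.0 w 0.0016
side handle 126 y [-68.4 -57.8 -51.4] x [-27.7  -4.   26.2] z [51.5 61.6 65.5]
side reel y [-22.9  34.1] x [-40.5  40.4] ztop [88.8 91.3 93. ]
side winding top 405.8
side nose n 27 ymax 58.8
top reel y [-27.3  27.6] x [-37.5  31.5] ztop [91.7 93.1 94.7]
top winding top 256.8
top nose n 23 ymax 54.4
```

>>> arm_command:
  series:
    - {"dp": [0,0.03,0],"angular": [0,0,0.006],"gripper": 2}
    - {"dp": [0,0.03,0],"angular": [0,0,0.003],"gripper": 2}
    - {"dp": [0,0.03,0],"angular": [0,0,0],"gripper": 2}
    - {"dp": [0,0.03,0],"angular": [0,0,0],"gripper": 2}
    - {"dp": [0,0.02,0],"angular": [0,0,0],"gripper": 2}
    - {"dp": [0,0.02,0],"angular": [0,0,0],"gripper": 2}
    - {"dp": [0,0,0],"angular": [0,0,0],"gripper": 2}
    - {"dp": [0,0,0],"angular": [0,0,0],"gripper": 2}

```text
clock: 37.2
position: [0.5604, -0.0232, 0.0213]
ee_rot: [0.699, 0.097, 0.702, -0.1]
contact_force: [-0.2, -3.7, 0.4]
width: 0.0019
```

```bash
python3 ins.py; python3 red.py 20
```

```text
t 37.2 y_s -66.82 x_s -0.06 z 21.35 tip y 35.2 psi -16.05 tilt [-0.0048 -0.0038 -1.    ] F along -3.6 lat 0.8 Fz 0.4 w 0.0019
side handle 41 y [-52.5 -47.2 -38.7] x [-28.2 -20.1  21.4] z [55.7 62.2 64.8]
side reel y [-22.7  34.1] x [-40.7  39.5] ztop [88.8 90.6 93. ]
side winding top 412.0
side nose n 35 ymax 60.6
top reel y [-27.3  27.9] x [-37.9  30.7] ztop [92.6 93.4 94.5]
top winding top 449.2
top nose n 41 ymax 61.6
```

Nearly home, with about 3 mm to go. I'll push gently until the force shows the stop.

>>> arm_command:
  series:
    - {"dp": [0,0.02,0],"angular": [0,0,0.002],"gripper": 2}
    - {"dp": [0,0.02,0],"angular": [0,0,0],"gripper": 2}
    - {"dp": [0,0.02,0],"angular": [0,0,0],"gripper": 2}
    - {"dp": [0,0.015,0],"angular": [0,0,0],"gripper": 2}
    - {"dp": [0,0.015,0],"angular": [0,0,0],"gripper": 2}
    - {"dp": [0,0.015,0],"angular": [0,0,0],"gripper": 2}
    - {"dp": [0,0.015,0],"angular": [0,0,0],"gripper": 2}
    - {"dp": [0,0.015,0],"angular": [0,0,0],"gripper": 2}

```text
clock: 38.3
position: [0.5608, -0.0219, 0.0216]
ee_rot: [0.697, 0.086, 0.704, -0.105]
contact_force: [-0.9, -9.4, 1.5]
width: 0.0018
```

```bash
python3 ins.py; python3 red.py 21
```

```text
t 38.3 y_s -65.47 x_s -0.01 z 21.63 tip y 36.5 psi -15.51 tilt [-0.0125 -0.0255 -0.9996] F along -9.3 lat 1.8 Fz 1.5 w 0.0018
side handle 26 y [-49.6 -44.3 -37.1] x [-27.8 -21.6  -7.2] z [55.9 61.8 66.1]
side reel y [-22.2  34.2] x [-40.7  40.4] ztop [88.5 91.  92.6]
side winding top 330.8
side nose n 34 ymax 61.5
top winding top 446.9
top nose n 41 ymax 61.7
```

>>> arm_command:
  series:
    - {"dp": [0,0.02,0],"angular": [0.007,0,0.01],"gripper": 2}
    - {"dp": [0,0.03,0],"angular": [0.007,0,0.01],"gripper": 2}
    - {"dp": [0,0.03,0],"angular": [0.005,0,0.01],"gripper": 2}
    - {"dp": [0,0.03,0],"angular": [0.005,0,0.01],"gripper": 2}
    - {"dp": [0,0.03,0],"angular": [0.005,0,0.01],"gripper": 2}
    - {"dp": [0,0.03,0],"angular": [0.005,0,0.01],"gripper": 2}
    - {"dp": [0,0.03,0],"angular": [0.005,0,0.01],"gripper": 2}
    - {"dp": [0,0.03,0],"angular": [0.005,0,0.01],"gripper": 2}

```text
clock: 39.4
position: [0.5611, -0.019, 0.0207]
ee_rot: [0.698, 0.134, 0.698, -0.093]
contact_force: [-3.4, -12.3, 0.2]
width: 0.0019
```

```bash
python3 ins.py; python3 red.py 22
```

```text
t 39.4 y_s -62.59 x_s -0.64 z 20.71 tip y 39.4 psi -18.51 tilt [ 0.0092  0.0568 -0.9983] F along -12.8 lat 0.3 Fz 0.2 w 0.0019
side handle 23 y [-49.2 -44.8 -37. ] x [-28.8 -22.8  -8.6] z [57.5 62.1 65.3]
side reel y [-22.6  34.2] x [-40.6  40.4] ztop [89.2 91.2 92.7]
side winding top 395.7
side nose n 36 ymax 60.3
top reel y [24.1 27.9] x [-37.9  31.5] ztop [92.  94.4 95.4]
top winding top 83.6
top nose n 43 ymax 60.9
```

The handle didn't move between 9 N and 13 N of push, so it is on the cheek. I'll back off, rise and check with the arm out of the way.

>>> arm_command:
  series:
    - {"dp": [0,-0.08,0],"angular": [0,0,-0.015],"gripper": 2}
    - {"dp": [0,-0.15,0],"angular": [-0.01,0,-0.02],"gripper": 2}
    - {"dp": [0,-0.15,0],"angular": [0,0,0],"gripper": 2}
    - {"dp": [-0.1,-0.05,0],"angular": [0,0,0],"gripper": 2}
    - {"dp": [-0.35,0,0],"angular": [0,0,0],"gripper": 2}
    - {"dp": [-0.4,-0.2,0],"angular": [0,0,0],"gripper": 2}
    - {"dp": [-0.3,-0.4,-0.2],"angular": [0,0,0],"gripper": 2}
    - {"dp": [0,-0.4,-0.2],"angular": [0,0,0],"gripper": 2}

```text
clock: 40.5
position: [0.4668, -0.1674, 0.163]
ee_rot: [0.698, 0.111, 0.7, -0.105]
contact_force: [-0.6, -0.4, -0.1]
width: 0.002
```

>>> arm_command:
  series:
    - {"dp": [0,-0.45,-0.2],"angular": [0,0,0],"gripper": 2}
    - {"dp": [0,-0.45,-0.2],"angular": [0,0,0],"gripper": 2}
    - {"dp": [0,-0.45,0],"angular": [0,0,0],"gripper": 2}
    - {"dp": [0,-0.4,0],"angular": [0,0,0],"gripper": 2}
    - {"dp": [0,-0.2,0],"angular": [0,0,0],"gripper": 2}
    - {"dp": [0,0,0],"angular": [0,0,0],"gripper": 2}
    - {"dp": [0,0,0],"angular": [0,0,0],"gripper": 2}
    - {"dp": [0,0,0],"angular": [0,0,0],"gripper": 2}

```text
clock: 41.5
position: [0.3466, -0.3826, 0.1695]
ee_rot: [0.703, 0.113, 0.694, -0.108]
contact_force: [-0.1, -0.3, 0.5]
width: 0.0016
```

```bash
python3 plan.py; python3 red.py 23
python3 - <<'E'
import cv2,numpy as np
a=cv2.imread('pics/side23.png'); b=cv2.imread('pics/top23.png')
A=cv2.resize(a[170:290,205:325],None,fx=5,fy=5,interpolation=cv2.INTER_CUBIC)[:, :400+200]
B=cv2.resize(b[60:300,180:440],None,fx=200/260*1.0,fy=200/260*1.0)
C=np.zeros((600,200,3),'uint8'); C[:B.shape[0]]=B
B2=cv2.resize(b[140:220,290:370],None,fx=2.5,fy=2.5,interpolation=cv2.INTER_CUBIC); C[250:450]=B2
cv2.imwrite('pics/c23.png',np.hstack([A,C]))
# unchanged things: depth/color difference to the first pictures
for n in("top","side"):
    p=np.load(f"pics/{n}0.npy");q=np.load(f"pics/{n}23.npy")
    m=(abs(p[...,2]-q[...,2])>.008)&(np.maximum(p[...,2],q[...,2])<.13)
    k=cv2.morphologyEx(m.astype('uint8'),cv2.MORPH_OPEN,np.ones((3,3)))
    nn,l,st,c=cv2.connectedComponentsWithStats(k); print(n,[(st[i].tolist()) for i in range(1,nn) if st[i,4]>25])
E
```

```text
t 41.5 pos [ 346.6 -382.6  169.5] psi -17.97 tilt x [ 0.015  0.005 -1.   ] w 1.6 F [-0.1 -0.3  0.5] q [-0.98  0.21  1.7   0.02  1.23 -0.67]
side handle 23 y [-49.1 -44.6 -39.4] x [-27.7 -22.1  -6.8] z [54.4 62.1 64.9]
side reel y [-21.9  33.9] x [-40.8  40.1] ztop [88.3 91.5 92.5]
side winding top 84.2
side nose n 35 ymax 61.4
top handle 122 y [-54.7 -48.5 -42. ] x [-26.9  -3.2  23.1] z [56.8 62.5 66.3]
top reel y [-27.7  27.4] x [-36.9  30.4] ztop [92.5 94.  95. ]
top winding top 83.3
top nose n 44 ymax 61.6
top [[307, 156, 32, 39, 766], [295, 166, 14, 7, 68], [337, 168, 11, 24, 159], [201, 203, 11, 11, 75], [479, 211, 33, 36, 911], [194, 215, 7, 6, 35], [208, 215, 19, 18, 113], [228, 233, 7, 7, 27]]
side [[305, 120, 30, 31, 708], [237, 213, 39, 38, 796], [394, 227, 6, 12, 45], [515, 231, 9, 4, 30], [244, 240, 8, 12, 61], [401, 242, 33, 32, 284], [261, 321, 46, 42, 368]]
```

View pics/c23.png

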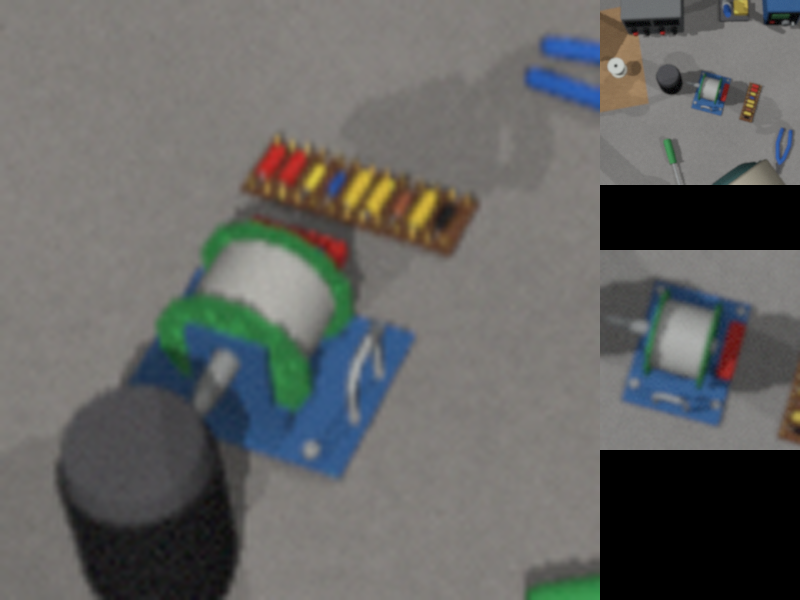

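The last picture shows the red handle flat against the board-side cheek at (300,240), the shank out of the far cheek at (215,380), and the flask and board where they were. Apart from the arm itself, only the reel and spindle places differ from the first pictures. Handing in.

```bash
python3 -c "
from rig import sign_off; print(sign_off())"
```

```text
the job is handed in; nothing more can be done
None
```

The job is handed in at about 41.7 s. The green reel is on the stand, with the red spindle pushed through from the board (-y) side until its handle met the cheek.

**What I did:** I gripped the reel by its flanges and set it down between the cheeks, stopping when the carried load fell from 5.4 N to 2.9 N. I then gripped the spindle by the shank and passed it through the near cheek, the bore and the far cheek. Finally I let go and pushed the handle home with closed fingers.

**Last checks:**
- **Spindle home:** The handle did not move between 9 N and 13 N of push. Its back face measures 53 to 54 mm from the stand's centre, against 53 mm when fully home. That is good to about 1 mm.
- **Spindle through:** The nose sticks out beyond the far cheek.
- **Everything else:** A height comparison with the first pictures shows changes only at the reel, the spindle, the stand and the arm itself. The arm was clear and touching nothing.

**What disagreed or stayed uncertain:**
- **Fingertip height:** The cameras put the fingertips about 23 to 25 mm above where the reported tool point implies, so I used the camera heights. The grips and the set-down bore that out.
- **Camera offset:** The two cameras differ by about 6 mm in y. I cancelled this by measuring the stand against the held reel.
- **Reel lift:** The top of the winding measures 83 to 84 mm, against 82 mm resting and 84.5 mm hanging. That agrees with the reel hanging, but it is within the noise of the measurement.

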